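# Swing a drive board into the test jig and latch it

## Task

Take the green drive board off its white carton and lay it on the brown test jig with the notch in its end around the fixed post and its other end still swung well out from the rail. Keeping the notch on the post, swing the board flat along the plate until its long edge has gone in under the lipped rail and lies flush along it. Then turn the latch arm fully shut over the board's other long edge, let go, and leave the two black modules and the screwdriver where they are.

Things in the scene. Friction and masses are not known exactly. Their poses are not given: they have to be found in the camera images.
- jig: Brown test jig, fixed: plate 15 mm thick, spanning x -62 to +56, y -137 to +125 mm about the origin, which lies on the table below the centre of a seated board. Post near its +y end, lipped rail on its +x side; the -x side is open: the board swings in from there, counter-clockwise seen from above, and when seated has the jig's yaw. Three 10 mm high sockets at x +48, y +60 to +100.
- post (a point): Centre of the fixed round steel post at the plate's surface: jig x 0, y +82 mm. 12 mm diameter, 20 mm high, top 3 mm tapered.
- rail_mid (a point): Middle of the aluminium rail's upright face (jig x +39, y -29 mm), at plate height. The rail runs y -103 to +45, top 13 mm above the plate. Its lip reaches 9 mm inwards (to x +30), 4 mm thick, 9 mm above the plate. An end stop (x +30 to +51, 13 mm high) closes its -y end, inner face at y -95, 5 mm beyond a seated board.
- board: Green drive board, loose, about 0.35 kg: rigid slab 76 mm (x) by 180 mm (y), 5 mm thick; origin at the centre of its underside. It starts on the carton, +y end roughly to world +y. Low white connectors (10 mm above the underside) at x +-21; two black capacitors (14 mm across, top 25 mm) at x +-17, y +63; terminal block (top 17 mm) at y -81. 12 mm strips along both long edges are bare.
- notch (a point): Point of the board (x 0, y +82 mm, underside) that meets the post's centre when the notch is pushed fully onto the post. The notch is open, in the middle of the board's +y end, 15 mm wide and 14 mm deep, its mouth corners rounded to 6 mm radius.
- edge_notch_end (a point): Point on the board's +x long edge, underside, y = +40 mm. This edge goes under the rail's lip.
- edge_far_end (a point): Point on the same +x long edge, underside, y = -80 mm (far from the notch).
- heatsink_top (a point): Centre of the top of the finned aluminium heatsink on the board, 47 mm above the underside. The heatsink is 26 mm wide (board x), 100 mm long (y), from 5 to 47 mm above the underside, in the middle of the board: the place to grip; the balance point is within a few mm of its middle.
- latch (a joint): Latch arm's angle (rad) about the upright pivot: 0 = fully shut (stop), arm pointing along jig +y beside the seated board's -x edge with its lip over it; grows counter-clockwise seen from above; about 1.6 = pointing to jig -x (open), end of travel 2.4. Stays where it is left; needs about 1.5 N at the knob.
- latch_pivot (a point): Latch pivot axis at plate height: jig x -48, y -114 mm. Boss 20 mm across, 12 mm high. The dark steel arm is 14 mm wide, reaches 66 mm from the pivot, top 12 mm above the plate; its lip (underside 8 mm above the plate) covers the board's edge by 7 mm when shut.
- latch_knob (a point): Centre, 30 mm above the plate, of the upright red round knob on the latch arm: 14 mm diameter, from 12 to 48 mm above the plate, 50 mm from the pivot. When shut it lies at jig x -46, y -64 mm.
- carton: White flat carton 130 x 230 mm, 30 mm high, fixed, on which the board starts. Origin at the centre of its underside.
- module_a: Black relay module with a yellow patch, 60 x 72 x 34 mm, loose; to be left alone. Origin at the centre of its underside.
- module_b: Second black relay module of the same kind, to be left alone.
- screwdriver: Red-handled screwdriver, roughly 200 mm long, lying on the table, to be left alone. Origin on its axis.
Not all that is in view belongs to the job. There is more than one size of the board; the one meant has the size given above.

How it is judged:
On the way, in this order (a step that is already met when the one before it is completed fails the run):
1. the board lies flat on the jig with its notch around the post, still askew by more than 0.15 rad (9 degrees), its far end out on the open side (horizontal distance between notch and post below 0.007 m and z of board in the frame of jig below 0.0185 m and angle between board's own z axis and vertical below 0.035 rad and angle between the y axis of board and the y axis of jig, either way round above 0.15 rad and x of edge_far_end in the frame of jig below 0.015 m), for 0.2 s.
2. swung about the post into line: still on the post, flat, long edge under the lip and against the rail (horizontal distance between notch and post below 0.007 m and z of board in the frame of jig below 0.0185 m and angle between board's own z axis and vertical below 0.035 rad and angle between the y axis of board and the y axis of jig, either way round below 0.03 rad and x of each of edge_notch_end, edge_far_end in the frame of jig above 0.036 m), for 0.2 s.
At the end, for the whole second after the job is handed in: The board lies flat on the jig plate (within 3.5 mm and 0.035 rad), notch around the post (within 7 mm), in line with the rail within 0.03 rad, its edge under the lip and within 3 mm of the rail's face at both ends; the latch is within 0.08 rad of shut; the board is at rest (all of step 2 and value of joint latch below 0.08 rad and linear speed of board below 0.02 m/s and angular speed of board below 0.1 rad/s); the robot touches nothing.
It fails at once if a relay module moved more than 20 mm (distance of module_a from where it was at the start of the episode above 0.02 m).
It fails at once if the other relay module moved more than 20 mm (distance of module_b from where it was at the start of the episode above 0.02 m).
It fails at once if the screwdriver moved more than 20 mm (distance of screwdriver from where it was at the start of the episode above 0.02 m).
It also fails if it takes over 58 s, if anything falls off the work surface, if the arm or the gripper's body presses on something with over 40 N, if the wrist force passes 120 N, or if a joint passes its speed limit or range.

## Robot

A 7-joint arm with a two-finger parallel gripper is mounted at the origin on the work surface. World frame = base frame: x ahead of the robot, y to its left, z up, the work surface at z = 0. Lengths are in m, angles in rad, forces in N, time in s.
With the tool pointing down it reaches from about 0.35 to 0.9 m from the base axis. Payload 8.1 kg.
Tool frame: the origin (TCP) lies between the finger pads; the fingertips stand 17 mm ahead of it and the grasp point (between the pads) lies 2 mm behind it; z points along the fingers, y is the direction in which the jaws open and shut (so a half turn about z gives the same grasp; the last joint's range is limited). The gripper opens to 92 mm and grips with 3 to 60 N. Pads are 19 mm wide; open, the fingers measure 130 mm over their backs; the gripper's body (75 mm by 190 mm) begins 47 mm behind the grasp point.
Start: joints at [1.062, 0.434, 0.025, 1.573, -0.012, 1.134, -0.075], TCP at [0.247, -0.574, 0.212] pointing down, gripper open.
Joint ranges: [-2.62, 2.62], [-0.44, 2.09], [-1.27, 1.32], [0.08, 2.57], [-1.32, 4.46], [0.12, 2], [-2.74, 2.74]. Speed limits (rad/s): [2.22, 2.22, 3.01, 3.01, 3.14, 3.14, 3.14].

## Interface

Orientations are given as a rotation vector (axis times angle).
In Python, from cell import arm gives the robot as it stands. The module is installed in compiled form; this text tells all that it offers.
- The arm moves only by the shell command python3 -m crank 'ROWS' [FORCE]. ROWS is JSON, a list of rows, each a list of 5 numbers: the opening, from 0 (shut) to 1 (fully open), then the shift along the world's x, y, z normalised to -1 to 1, where 1 is 40 cm, then the turn about the world's z normalised to -1 to 1, where 1 is 60 degrees. In form: [[fingers, tx, ty, tz, twist], ...]. A call has exactly 8 rows; each row shifts and turns the commanded pose from where the row before left it; what a row does not reach is not made up. A row lasts 1/12 s, in which the tool goes at most 41.7 mm and 7.16 degrees, less where a joint would pass 70% of its speed; a pose out of reach is approached as far as the arm can. A call with a number of a shift or a turn outside -1 to 1 is refused whole. A call with a gripper value outside its range is refused whole. The fingers move at their own pace and stop on an object; FORCE is the grip in N (left out, the last holds). Time passes only in rows, so rows that do not move let the fingers close, or fill a call up. It gives the time, the measured TCP pose, the force and the opening at its end, in the units of the state.
- arm.observe(): the state, without advancing time (a new reading comes with each control period).
- arm.get_image(name): name is "side" or "top" or "wrist"; returns the picture (480x640x3 uint8, red, green, blue); there is no depth.
- arm.get_calibration(name): a dict with "intrinsics" (3x3 intrinsics, pixels), "distortion" ([k1, k2, p1, p2, k3] as OpenCV has them; the pictures are not rectified), "extrinsics" (4x4, takes a point from camera to world coordinates). Camera axes: x right, y down, z forward; pixel columns grow to the right and rows downward; lengths in m; the calibration is good to about 2 mm. A picture is of the moment at which its call begins: read the wrist's pose just before it. get_calibration takes no time and is no camera call; for the wrist camera it gives the pose at the moment of the call.
- arm.sign_off(): hands the job in, once; it reports no verdict.
The state is a dict: "clock": time; "joints": joint angles; "dq": joint speeds; "joint_efforts": joint torques, N m; "position": TCP position; "ee_rot": TCP orientation; "force": force on the tool from outside, world axes, zero at the start; "ft_torque": the same for the moment, N m; "width": opening from 0.0 (shut) to 1.0 (fully open).
Only numpy, scipy, OpenCV 4.12 (cv2) and the standard library are available. Lean on these libraries where they do the work, as an engineer would, in place of code of your own. Each camera call takes 0.05 s, during which the arm holds its last target.

## Working session

There is one attempt and no reset: what is moved stays moved. The work goes in short steps, Python scripts to look and compute and a shell command to move; the robot and the scene stay as the last step left them, time stands still between calls to the robot, and variables do not carry over. Pictures are saved under pics/ and viewed, and the job is handed in when it is done.

```bash
mkdir -p pics; ls; python3 - <<'E'
from cell import arm
import cv2
print(arm.observe())
for n in ("side","top","wrist"):
    c=arm.get_calibration(n); print(n,c)
    cv2.imwrite(f"pics/{n}0.png",arm.get_image(n)[:,:,::-1])
E
```

```text
pics
{'clock': 0.0, 'joints': array([ 1.06242785,  0.43521659,  0.02495635,  1.57409515, -0.0115685 ,
        1.13400691, -0.0750774 ]), 'dq': array([-0.00278382,  0.00054679,  0.00030419,  0.00099339,  0.00083147,
       -0.00087029, -0.0001453 ]), 'joint_efforts': array([ 3.91330623e-04, -6.67857528e+01,  9.84792709e-01, -3.14464545e+01,
       -6.08482515e-02,  4.29631106e-02,  2.07742523e-04]), 'position': array([ 0.2464352 , -0.57378016,  0.21164954]), 'ee_rot': array([-3.07568614e+00, -6.32683342e-01,  7.50954292e-04]), 'force': array([ 0.71233528, -0.17528292, -0.38677214]), 'ft_torque': array([ 0.03460075,  0.01816807, -0.01409162]), 'width': 1.0025966203492767}
side {'intrinsics': array([[467.56438047,   0.        , 318.60185016],
       [  0.        , 467.56438047, 244.88086115],
       [  0.        ,   0.        ,   1.        ]]), 'distortion': array([-0.03719248,  0.        ,  0.        ,  0.        ,  0.        ]), 'extrinsics': array([[-0.9413494 , -0.18089331,  0.28484894,  0.26748174],
       [-0.33662869,  0.44517509, -0.82975916,  0.73424972],
       [ 0.02329022, -
[... 538 characters left out ...]
872e-03],
       [ 2.50833670e-04, -1.75779359e-01, -9.84429558e-01,
         1.01145957e+00],
       [ 0.00000000e+00,  0.00000000e+00,  0.00000000e+00,
         1.00000000e+00]])}
wrist {'intrinsics': array([[383.92526649,   0.        , 325.88402476],
       [  0.        , 383.92526649, 229.01571079],
       [  0.        ,   0.        ,   1.        ]]), 'distortion': array([0.00262516, 0.        , 0.        , 0.        , 0.        ]), 'extrinsics': array([[ 0.39442932, -0.88648082, -0.24202739,  0.31207738],
       [-0.91892465, -0.38099871, -0.10206604, -0.54557189],
       [-0.00173254,  0.26266277, -0.96488614,  0.38437713],
       [ 0.        ,  0.        ,  0.        ,  1.        ]])}
```

View pics/side0.png

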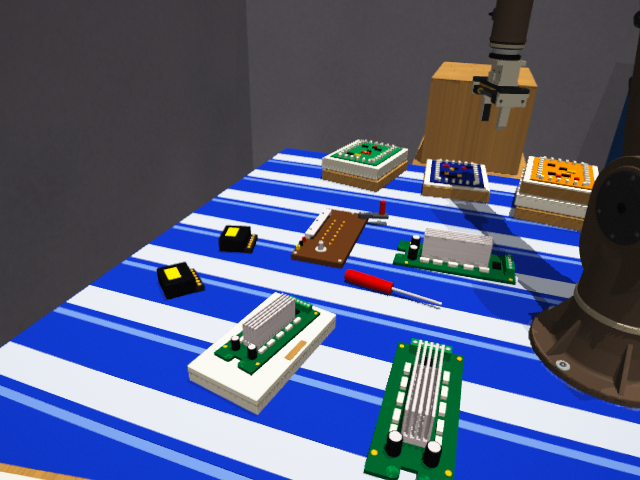

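View pics/top0.png

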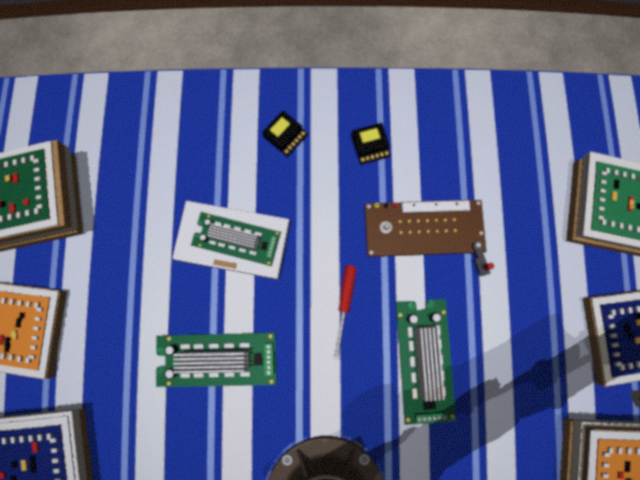

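View pics/wrist0.png

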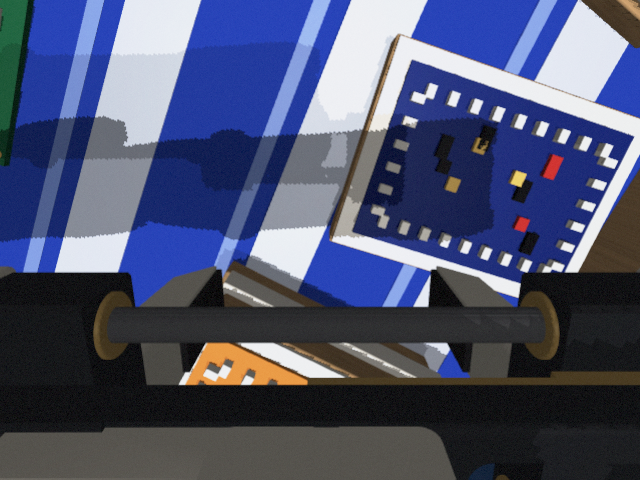

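On the side view, the carton board is at (268,330), the jig at (330,237), the modules at (237,238) and (180,280), and the screwdriver at (390,287). On the top view:
- Candidates for "board":
  - green board on the white carton at (236,238)
  - larger loose green boards at (215,360) and (426,360)
  - green stacks at (25,195) and (615,205)
- By description it is the one on the carton: about 89 px long, against about 117 px for the loose ones.
- The jig is at (425,228), with the post at (386,227) and the knob at (489,267).

I'll check the choice in a close crop.

```bash
cat > h.py <<'E'
import numpy as np, cv2
from cell import arm
def cal(n):
    c=arm.get_calibration(n); return np.array(c["intrinsics"]),np.array(c["distortion"]),np.array(c["extrinsics"])
def ray(c,p):
    K,D,E=c; u=cv2.undistortPoints(np.array(p,float).reshape(-1,1,2),K,D).reshape(-1,2)
    d=np.c_[u,np.ones(len(u))]@E[:3,:3].T
    return E[:3,3],d
def plane(c,p,z):
    o,d=ray(c,p); return o+d*((z-o[2])/d[:,2])[:,None]
def tri(obs):
    A=np.zeros((3,3));b=np.zeros(3)
    for c,p in obs:
        o,d=ray(c,p); d=d[0]/np.linalg.norm(d[0]); P=np.eye(3)-np.outer(d,d); A+=P;b+=P@o
    x=np.linalg.solve(A,b)
    r=[np.linalg.norm((np.eye(3)-np.outer(d/np.linalg.norm(d),d/np.linalg.norm(d)))@(x-o)) for o,d in [(lambda t:(t[0],t[1][0]))(ray(c,p)) for c,p in obs]]
    return x,np.array(r)
def proj(c,X):
    K,D,E=c; T=np.linalg.inv(E); r,_=cv2.Rodrigues(T[:3,:3])
    return cv2.projectPoints(np.array(X,float).reshape(-1,1,3),r,T[:3,3],K,D)[0].reshape(-1,2)
def crop(src,dst,x0,y0,x1,y1,s):
    im=cv2.imread(src)[y0:y1,x0:x1]; cv2.imwrite(dst,cv2.resize(im,None,fx=s,fy=s,interpolation=cv2.INTER_CUBIC))
E
python3 - <<'E'
from h import *
crop("pics/top0.png","pics/topA.png",165,190,300,290,5)
crop("pics/top0.png","pics/topB.png",355,190,505,285,5)
E
```

```text
(no output)
```

View pics/topA.png

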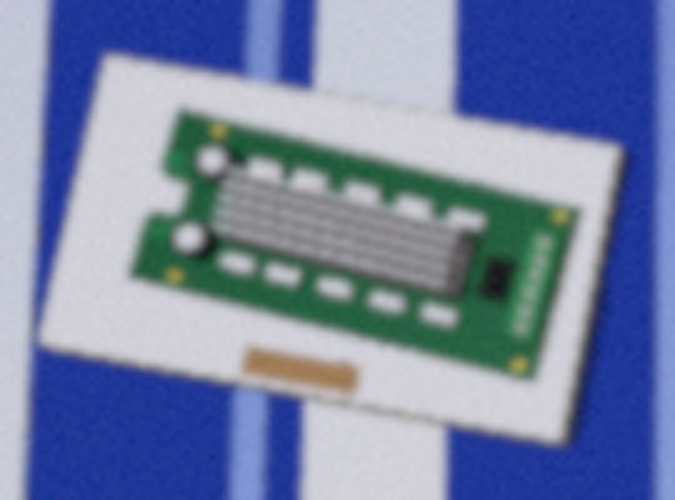

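View pics/topB.png

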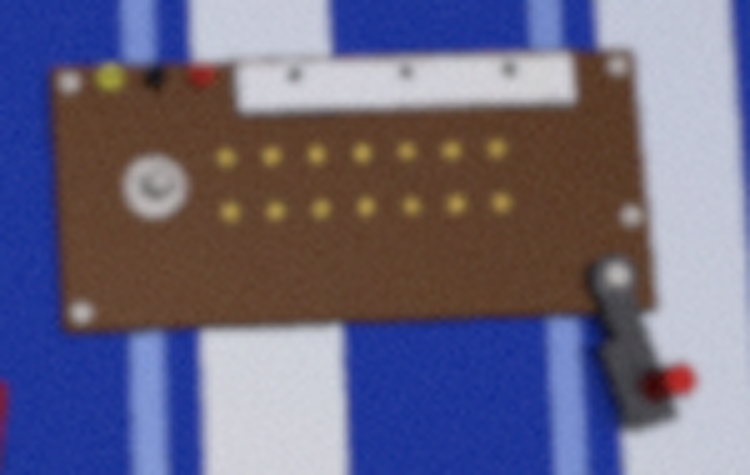

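The crop shows a green board with its notch at crop (175,195), caps at the +y end and the heatsink at (345,230). It lies on the white carton, so this is the one. The jig crop shows the post at (155,185), the rail at the top and the latch open at (640,350). Next I'll measure both.

```bash
cat > m.py <<'E'
from h import *
im=cv2.imread("pics/top0.png"); hsv=cv2.cvtColor(im,cv2.COLOR_BGR2HSV); c=cal("top")
def quad(mask,roi,z):
    m=np.zeros_like(mask); x0,y0,x1,y1=roi; m[y0:y1,x0:x1]=mask[y0:y1,x0:x1]
    m=cv2.morphologyEx(m,cv2.MORPH_CLOSE,np.ones((5,5)))
    cs=max(cv2.findContours(m,0,2)[0],key=cv2.contourArea)
    P=plane(c,cs.reshape(-1,2),z)[:,:2].astype(np.float32)*1000
    return cv2.minAreaRect(P)
g=cv2.inRange(hsv,(45,80,30),(85,255,255)); b=cv2.inRange(hsv,(3,60,30),(18,255,200))
print("board",quad(g,(170,195,300,290),.035))
print("jig",quad(b,(355,190,505,285),.015))
A=np.array([[180,108],[578,210],[535,378],[132,276]])/5+[165,190]
P=plane(c,A,.035);print("board corners",(P*1000).round(1),P.mean(0))
A=np.array([[52,68],[632,52],[656,310],[66,330]])/5+[355,190]
P=plane(c,A,.015);print("jig corners",(P*1000).round(1),P.mean(0))
print("post top",plane(c,[[155/5+355,183/5+190]],.035)*1000)
print("pivot",plane(c,[[617/5+355,274/5+190]],.027)*1000,"knobtop",plane(c,[[680/5+355,380/5+190]],.063)*1000)
E
python3 m.py
python3 - <<'E'
from h import *
crop("pics/side0.png","pics/sA.png",185,285,345,415,5)
crop("pics/side0.png","pics/sB.png",285,190,395,275,6)
E
```

```text
board ((533.8950805664062, 190.29049682617188), (175.3183135986328, 71.78630065917969), 75.47891235351562)
jig ((559.0036010742188, -220.49366760253906), (113.691650390625, 256.8960266113281), 1.7287267446517944)
board corners [[592.3 266.3  35. ]
 [546.8  93.4  35. ]
 [475.1 110.8  35. ]
 [519.  284.   35. ]] [0.53332076 0.18860915 0.035     ]
jig corners [[ 613.   -90.5   15. ]
 [ 619.9 -350.    15. ]
 [ 504.1 -353.1   15. ]
 [ 497.1  -94.1   15. ]] [ 0.55850605 -0.22191861  0.015     ]
post top [[ 557.60512383 -131.52738512   35.        ]]
pivot [[ 518.35642675 -332.46348453   27.        ]] knobtop [[ 468.61647804 -344.04454444   63.        ]]
```

View pics/sA.png

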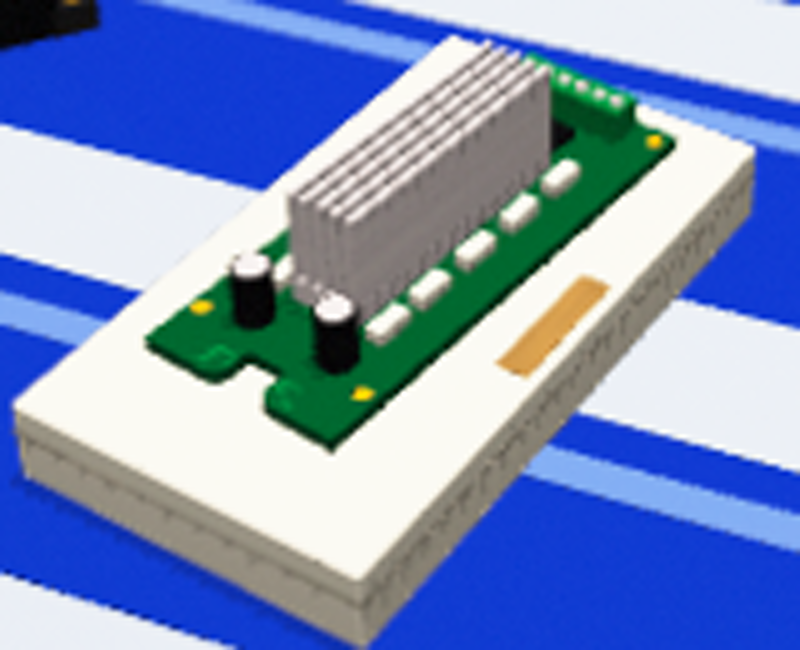

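View pics/sB.png

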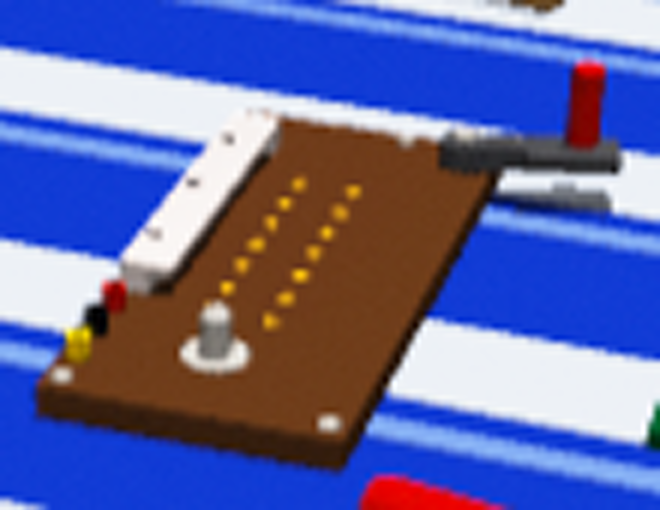

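```bash
python3 - <<'E'
from h import *
t=cal("top");s=cal("side")
def T(n,a,ao,af,b,bo,bf):
    x,r=tri([(t,np.array(a)/af+ao),(s,np.array(b)/bf+bo)]); print(n,(x*1000).round(1),(r*1000).round(1))
A=[165,190];B=[355,190];SA=[185,285];SB=[285,190]
T("bd+y-x",(132,276),A,5,(332,446),SA,5)
T("bd+y+x",(180,108),A,5,(150,341),SA,5)
T("bd-y-x",(535,378),A,5,(674,143),SA,5)
T("hs+y-x",(213,232),A,5,(350,217),SA,5)
T("hs-y-x",(448,292),A,5,(548,72),SA,5)
T("hs+y+x",(228,172),A,5,(296,198),SA,5)
T("carton +y-x",(40,348),A,5,(362,580),SA,5)
T("post",(155,183),B,5,(217,310),SB,6)
T("knob",(680,380),B,5,(590,68),SB,6)
T("jig+y-x",(66,330),B,5,(343,446),SB,6)
T("jig+y+x",(52,68),B,5,(38,388),SB,6)
E
```

```text
bd+y-x [520.  285.6  29.7] [0.2 0.2]
bd+y+x [592.5 267.   31.2] [0.6 0.6]
bd-y-x [475.7 111.3  29.8] [0. 0.]
hs+y-x [532.7 240.1  76.4] [1.8 1.8]
hs-y-x [508.2 143.4  72.2] [1.7 1.7]
hs+y+x [556.2 234.8  73.5] [0.4 0.4]
carton +y-x [490.  325.6  26.3] [0.9 0.9]
post [ 558.3 -131.6   34. ] [0.5 0.5]
knob [ 468.8 -344.7   61.2] [0. 0.]
jig+y-x [497.6 -94.7   9.8] [0.1 0.1]
jig+y+x [613.9 -91.   10.6] [0.2 0.2]
```

```bash
python3 -m crank '[[1,0.065,0.075,0,0.109],[1,0.065,0.075,0,0.109],[1,0.065,0.075,0,0.109],[1,0.065,0.075,0,0.109],[1,0.065,0.075,0,0.109],[1,0.065,0.075,0,0.109],[1,0.065,0.075,0,0.109],[1,0.065,0.075,0,0.108]]' 30
python3 -m crank '[[1,0.056,0.065,0,0],[1,0.056,0.065,0,0],[1,0.056,0.065,0,0],[1,0.056,0.065,0,0],[1,0,0,0,0],[1,0,0,0,0],[1,0,0,0,0],[1,0,0,0,0]]'
python3 - <<'E'
from h import *
print(arm.observe()["position"],arm.observe()["ee_rot"])
np.savez("w1.npz",*cal("wrist"))
cv2.imwrite("pics/w1.png",arm.get_image("wrist")[:,:,::-1])
E
```

```text
clock: 0.82
position: [0.4555, -0.3326, 0.2124]
ee_rot: [-2.479, -1.93, 0.0]
force: [1.0, -0.2, -0.0]
width: 0.998
clock: 1.48
position: [0.5433, -0.2317, 0.2122]
ee_rot: [-2.486, -1.921, 0.002]
force: [0.3, -0.1, -0.4]
width: 1.001
[ 0.54331629 -0.23172669  0.21219532] [-2.48579914e+00 -1.92093280e+00  1.75136050e-03]
```

View pics/w1.png

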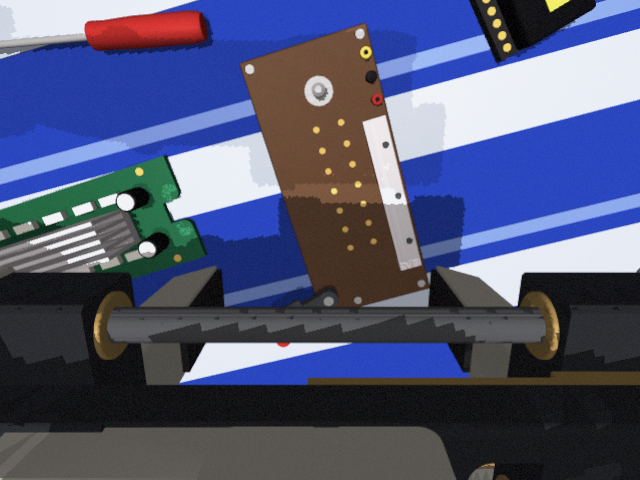

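The wrist view shows the post top at (318,89), the jig's +y corners at (241,65) and (366,24), the rail on the right, the pivot at (329,301) and the larger decoy board on the left.

```bash
python3 - <<'E'
from h import *
crop("pics/w1.png","pics/w1a.png",230,10,450,150,3)
crop("pics/w1.png","pics/w1b.png",290,230,450,350,4)
z=np.load("w1.npz"); w=tuple(z[k] for k in z.files); t=cal("top")
print("post top plane .035",plane(w,[[318,89]],.035)*1000, "base .016",plane(w,[[318.5,91.5]],.016)*1000)
x,r=tri([(w,(318,89)),(t,(386,226.6))]);print("post",x*1000,r*1000)
print("pivot",plane(w,[[329,300]],.027)*1000)
print("jig corners",plane(w,[[241,65],[366,24]],.015)*1000)
print("rail lip top inner edge",plane(w,[[363,121],[402,270]],.028)*1000,"outer",plane(w,[[385,115],[424,263]],.028)*1000)
E
```

```text
post top plane .035 [[ 562.53869637 -132.71670445   35.        ]] base .016 [[ 562.47209596 -133.27584535   16.        ]]
post [ 561.37484547 -132.52746795   21.33229565] [1.54107408 1.54107408]
pivot [[ 521.24181373 -330.37808769   27.        ]]
jig corners [[501.21052164 -94.13600106  15.        ]
 [616.7703288  -90.05325956  15.        ]]
rail lip top inner edge [[ 594.5510703  -168.34001382   28.        ]
 [ 599.57973336 -316.73121679   28.        ]] outer [[ 614.68454187 -168.28082763   28.        ]
 [ 622.07934155 -314.97460388   28.        ]]
```

View pics/w1a.png

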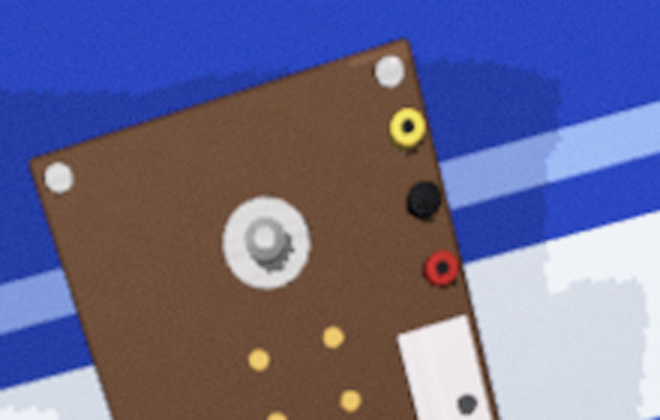

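View pics/w1b.png

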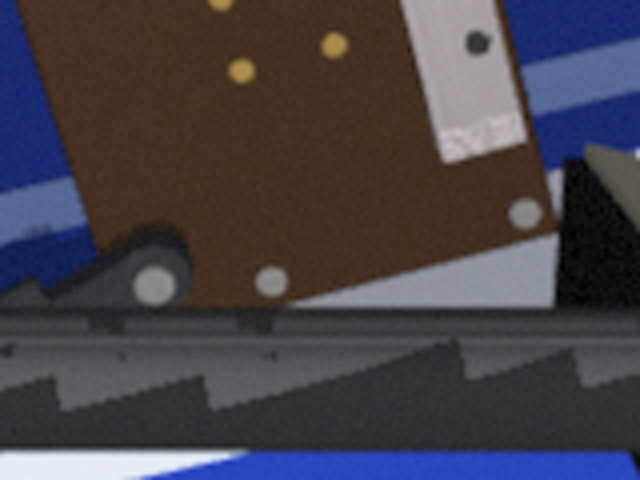

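```bash
python3 -m crank '[[1,-0.01,0.102,0,0],[1,-0.01,0.102,0,0],[1,-0.01,0.102,0,0],[1,-0.01,0.102,0,0],[1,-0.01,0.102,0,0],[1,-0.01,0.102,0,0],[1,-0.01,0.102,0,0],[1,0,0,0,0]]'
python3 - <<'E'
from h import *
print(arm.observe()["position"],arm.observe()["ee_rot"],abs(arm.observe()["dq"]).max())
np.savez("w2.npz",*cal("wrist"))
cv2.imwrite("pics/w2.png",arm.get_image("wrist")[:,:,::-1])
E
```

```text
clock: 2.2
position: [0.5149, 0.0639, 0.2133]
ee_rot: [-2.473, -1.933, -0.005]
force: [-0.1, 1.1, 0.7]
width: 1.0
[0.51487271 0.06386243 0.21326945] [-2.47318073 -1.93287761 -0.0053273 ] 0.13161470936590414
```

View pics/w2.png

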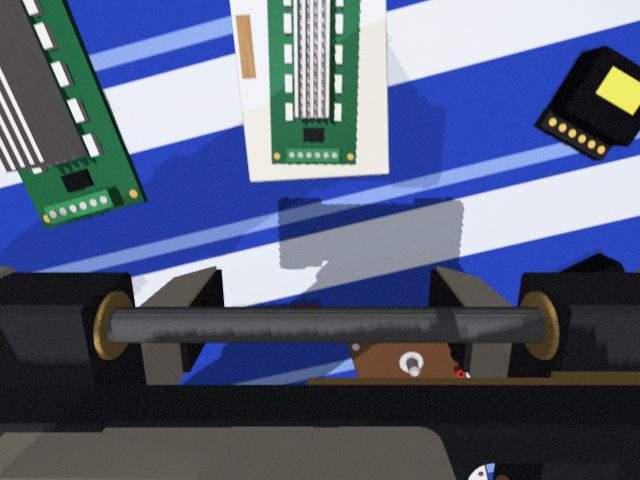

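The board is straight in the view, but its notch end is cut off at the top. I'll move closer.

```bash
python3 -m crank '[[1,0.02,0.08,0,0],[1,0.02,0.08,0,0],[1,0,0.01,0,0],[1,0,0,0,0],[1,0,0,0,0],[1,0,0,0,0],[1,0,0,0,0],[1,0,0,0,0]]'
python3 - <<'E'
from h import *
print(arm.observe()["position"],arm.observe()["ee_rot"],abs(arm.observe()["dq"]).max())
np.savez("w3.npz",*cal("wrist"))
cv2.imwrite("pics/w3.png",arm.get_image("wrist")[:,:,::-1])
crop("pics/w3.png","pics/w3a.png",200,0,440,270,2.2)
E
```

```text
clock: 2.92
position: [0.5324, 0.1217, 0.2125]
ee_rot: [2.486, 1.92, -0.001]
force: [-0.1, -0.3, 0.1]
width: 1.001
[0.53236116 0.12172943 0.21246585] [ 2.48558365e+00  1.92042353e+00 -6.08538729e-04] 0.006767310867830617
```

View pics/w3a.png

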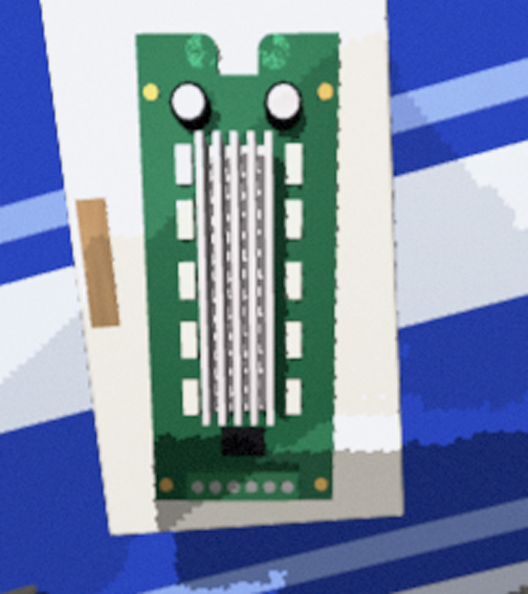

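```bash
python3 - <<'E'
from h import *
def L(n):
    z=np.load(n); return tuple(z[k] for k in z.files)
w=L("w3.npz"); t=cal("top")
f=lambda a:np.array(a)/2.2+[200,0]
B=plane(w,f([(137,33),(340,33),(332,498),(155,498)]),.035)*1000
H=plane(w,f([(195,130),(274,130),(274,425),(202,425)]),.077)*1000
N=plane(w,f([(219,73),(258,73)]),.035)*1000
print(B.round(1),B.mean(0));print(H.round(1),H.mean(0));print("notch bottom",N.round(1))
for P in (B,H):
    d=(P[0]+P[1]-P[2]-P[3])/2; print("len",np.linalg.norm(d),"yaw",np.degrees(np.arctan2(-d[0],d[1])), "wid",np.linalg.norm(P[0]-P[1]),np.linalg.norm(P[2]-P[3]))
# height from w2 and w3 : heatsink -y end corners
w2=L("w2.npz")
im=cv2.imread("pics/w2.png");crop("pics/w2.png","pics/w2a.png",220,0,400,190,4)
E
```

```text
[[522.3 287.5  35. ]
 [595.5 268.4  35. ]
 [550.3  94.9  35. ]
 [476.9 114.1  35. ]] [536.27293965 191.21666847  35.        ]
[[536.  242.9  77. ]
 [561.7 236.1  77. ]
 [536.2 138.9  77. ]
 [510.6 145.6  77. ]] [536.13093589 190.87514259  77.        ]
notch bottom [[548.2 266.7  35. ]
 [562.5 263.   35. ]]
len 179.26018428687053 yaw -14.641200271709092 wid 75.63424038965874 75.89376082730956
len 100.52768265168287 yaw -14.662720222522864 wid 26.634217936447925 26.542781591886484
```

View pics/w2a.png

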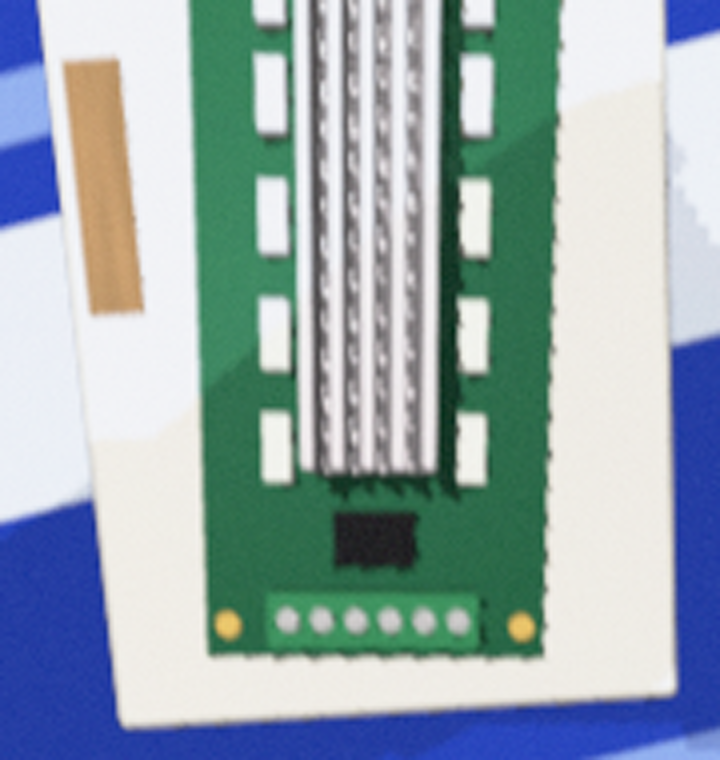

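```bash
python3 - <<'E'
from h import *
def L(n):
    z=np.load(n); return tuple(z[k] for k in z.files)
w=L("w3.npz"); w2=L("w2.npz")
for n,a,b in (("hs-x",(202,425),(299,472)),("hs+x",(274,425),(437,472)),("bd-x",(155,498),(209,655)),("bd+x",(332,498),(543,655))):
    x,r=tri([(w,np.array(a)/2.2+[200,0]),(w2,np.array(b)/4+[220,0])]); print(n,(x*1000).round(1),(r*1000).round(1))
E
```

```text
hs-x [509.8 144.5  69.8] [0.2 0.2]
hs+x [536.2 137.9  71.4] [0.3 0.3]
bd-x [475.4 111.9  25.5] [0.5 0.5]
bd+x [550.7  93.6  30.6] [0.3 0.3]
```

```bash
python3 -m crank '[[1,0.004,0.086,0,0],[1,0.004,0.086,0,0],[1,0,0,-0.09,0],[1,0,0,-0.09,0],[1,0,0,-0.09,0],[1,0,0,-0.06,0],[1,0,0,-0.039,0],[1,0,0,0,0]]'
python3 - <<'E'
from h import *
print(arm.observe()["position"])
cv2.imwrite("pics/s1.png",arm.get_image("side")[:,:,::-1])
crop("pics/s1.png","pics/s1a.png",165,210,365,410,3)
E
```

```text
clock: 3.63
position: [0.5333, 0.1905, 0.0614]
ee_rot: [-2.483, -1.922, 0.009]
force: [-0.8, -0.5, -0.1]
width: 0.999
[0.53333678 0.19045001 0.06141355]
```

View pics/s1a.png

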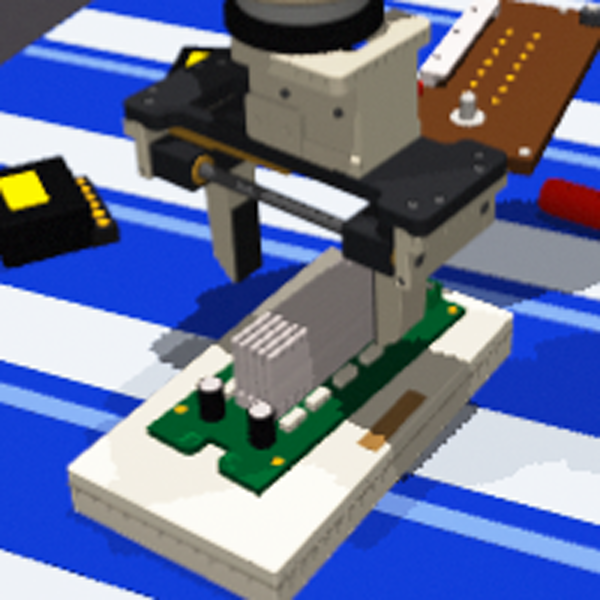

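The fingers straddle the heatsink, clear of the capacitors. Closing now.

```bash
python3 -m crank '[[0,0,0,0.006,0],[0,0,0,0,0],[0,0,0,0,0],[0,0,0,0,0],[0,0,0,0,0],[0,0,0,0,0],[0,0,0,0,0],[0,0,0,0,0]]' 35
```

```text
clock: 4.35
position: [0.5355, 0.1921, 0.0673]
ee_rot: [2.484, 1.923, 0.0]
force: [0.3, -0.8, -0.3]
width: 0.469
```

```bash
python3 -m crank '[[0,0,0,0,0],[0,0,0,0,0],[0,0,0,0,0],[0,0,0,0,0],[0,0,0,0,0],[0,0,0,0.03,0],[0,0,0,0.06,0],[0,0,0,0.06,0]]' 35
```

```text
clock: 5.02
position: [0.5348, 0.192, 0.128]
ee_rot: [-2.483, -1.923, 0.003]
force: [-0.4, 0.5, 0.6]
width: 0.003
```

Width 0.003 means the fingers shut without holding the board. I'll look.

```bash
python3 - <<'E'
from h import *
print(arm.observe()["position"],arm.observe()["width"],arm.observe()["force"])
for n in("side","top","wrist"): cv2.imwrite(f"pics/{n}2.png",arm.get_image(n)[:,:,::-1])
crop("pics/side2.png","pics/s2a.png",165,210,365,410,3)
E
```

```text
[0.53480417 0.19196804 0.12804007] 0.0032324436526325697 [-0.43420787  0.51081395  0.56146617]
```

View pics/s2a.png

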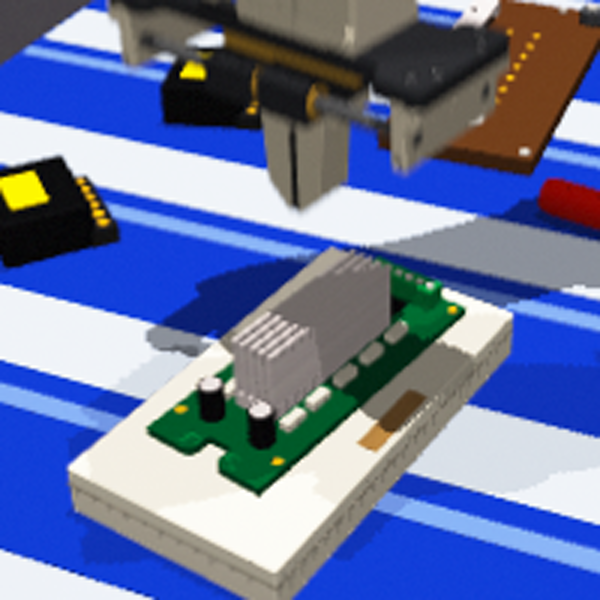

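View pics/wrist2.png

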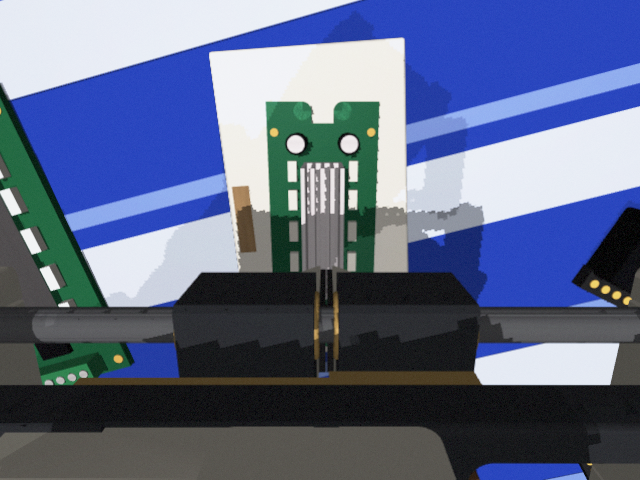

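```bash
python3 - <<'E'
from h import *
s=cal("side");t=cal("top")
print("tip expected crop px",(proj(s,[[.5348,.192,.111]])-[165,210])*3)
print("hs top corners expected", (proj(s,[[.5107,.1456,.077],[.536,.2429,.077]])-[165,210])*3)
a=cv2.imread("pics/side0.png").astype(int);b=cv2.imread("pics/side2.png").astype(int)
d=abs(a-b).sum(2)[330:400,190:330];print((d>60).mean())
crop("pics/top2.png","pics/t2a.png",165,170,315,290,5)
E
```

```text
tip expected crop px [[308.56070545 247.19748246]]
hs top corners expected [[386.00761383 262.90768698]
 [265.02795287 356.84660992]]
0.08163265306122448
```

View pics/t2a.png

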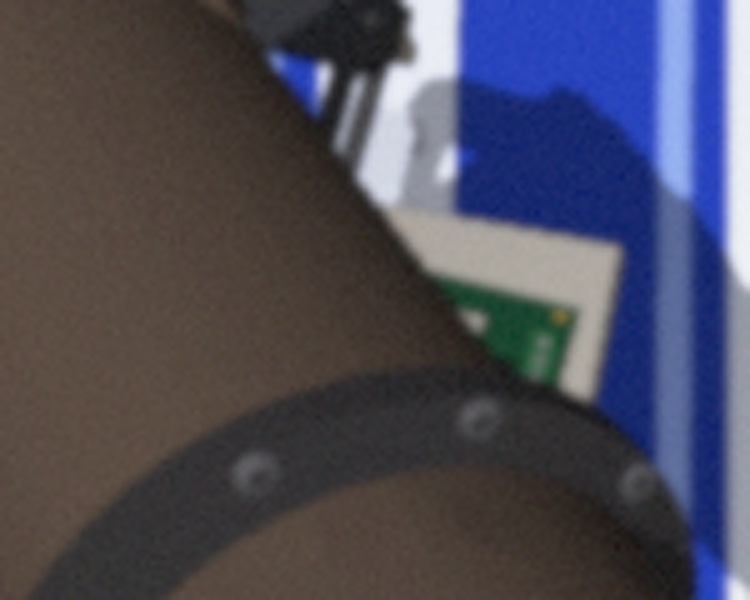

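```bash
python3 - <<'E'
from h import *
s=cal("side")
a=np.radians(-14.66); yv=np.array([np.cos(a),np.sin(a),0]); xv=np.array([-yv[1],yv[0],0])
T=np.array([.5333,.1905,.0614])
for dz in(-.017,0):
  for sg in(1,-1):
    print(dz,sg,((proj(s,[T+sg*o*yv+k*xv+[0,0,dz] for o in(.046,.065) for k in(-.0095,.0095)])-[165,210])*3).round().tolist())
w=cal("wrist"); T=arm.observe()["position"]
print("wrist tip",proj(w,[T+[0,0,-.017],T,T-[0,0,-.03]]))
E
python3 - <<'E'
from h import *
crop("pics/side2.png","pics/s2b.png",215,200,315,310,6)
E
```

```text
-0.017 1 [[263.0, 309.0], [240.0, 326.0], [238.0, 297.0], [215.0, 313.0]]
-0.017 -1 [[395.0, 371.0], [373.0, 390.0], [424.0, 385.0], [402.0, 405.0]]
0 1 [[262.0, 284.0], [239.0, 301.0], [236.0, 273.0], [213.0, 289.0]]
0 -1 [[395.0, 346.0], [373.0, 365.0], [424.0, 359.0], [402.0, 379.0]]
wrist tip [[325.10741621 265.4378924 ]
 [325.19673212 277.82613787]
 [325.40008679 306.03465934]]
```

View pics/s2b.png

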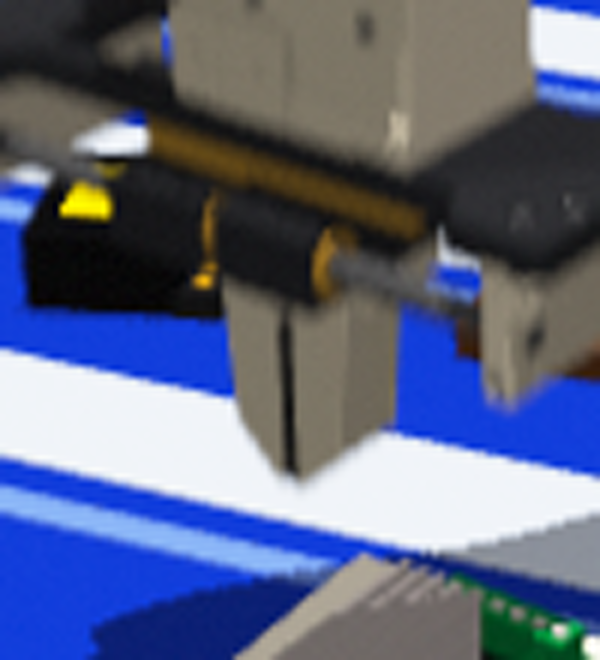

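```bash
python3 - <<'E'
from h import *
crop("pics/wrist2.png","pics/w4a.png",280,240,370,300,8)
E
```

View pics/w4a.png

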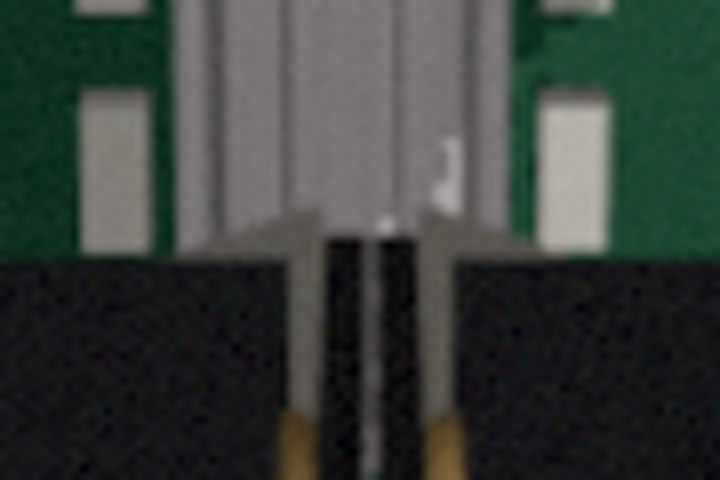

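```bash
python3 - <<'E'
from h import *
s=cal("side");w=cal("wrist");T=arm.observe()["position"];print(T)
for a in((326.3,269),(326.3,266)):
  x,r=tri([(w,a),(s,(263.3,278.3))]);print(x*1000,r*1000,(x-T)*1000)
print(w[2][:3,3]-T)
E
```

```text
[0.53692301 0.19296031 0.12995824]
[538.64400265 200.37852048 140.54390693] [1.14387142 1.14387142] [ 1.72098918  7.41821238 10.58566925]
[538.61533849 201.58227356 141.03697572] [1.6893196 1.6893196] [ 1.69232502  8.62196546 11.07873803]
[0.01736037 0.06882876 0.17284283]
```

The tip measures about 11 mm above the reported TCP (the text says 17 mm ahead), seen from two views. So the first close went over the heatsink's top and the board has not moved. I'll reopen and go about 28 mm lower.

```bash
python3 -m crank '[[0.62,0,0,-0.01,0],[0.62,0,0,-0.01,0],[0.62,0,0,-0.01,0],[0.62,0,0,-0.01,0],[0.62,0,0,-0.01,0],[0.62,0,0,-0.01,0],[0.62,0,0,0,0],[0.62,0,0,0,0]]' 35
python3 -m crank '[[0.62,0,-0.003,0,0],[0.62,0,0,0,0],[0.62,0,0,-0.03,0],[0.62,0,0,-0.04,0],[0.62,0,0,-0.04,0],[0.62,0,0,-0.04,0],[0.62,0,0,-0.012,0],[0.62,0,0,0,0]]' 35
python3 - <<'E'
from h import *
o=arm.observe();print(o["position"],o["width"],o["force"])
for n in("side","wrist"): cv2.imwrite(f"pics/{n}3.png",arm.get_image(n)[:,:,::-1])
crop("pics/side3.png","pics/s3a.png",165,210,365,410,3)
E
```

```text
clock: 5.83
position: [0.5353, 0.1921, 0.1028]
ee_rot: [-2.484, -1.923, 0.001]
force: [0.3, -0.1, -0.3]
width: 0.537
clock: 6.5
position: [0.5344, 0.1904, 0.0368]
ee_rot: [-2.483, -1.923, 0.004]
force: [0.4, -0.9, 1.0]
width: 0.619
[0.53436761 0.19042808 0.03678594] 0.6190168599804585 [ 0.44016759 -0.87454425  0.98212356]
```

View pics/s3a.png

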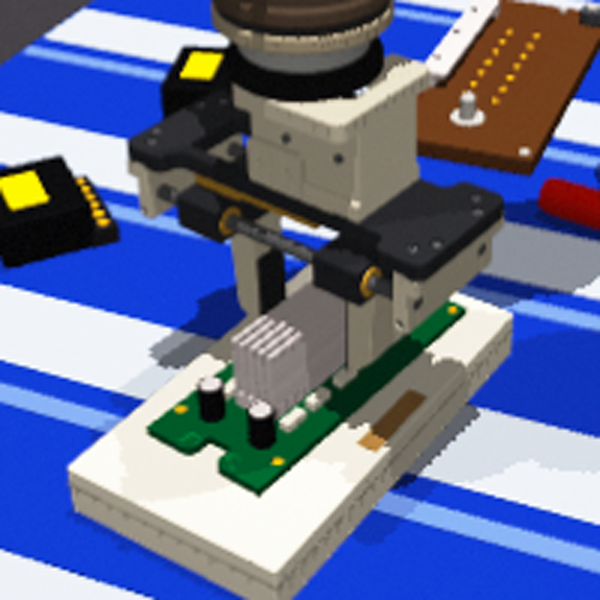

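```bash
python3 -m crank '[[0,0,0,0,0],[0,0,0,0,0],[0,0,0,0,0],[0,0,0,0,0],[0,0,0,0,0],[0,0,0,0,0],[0,0,0,0,0],[0,0,0,0,0]]' 40
python3 - <<'E'
from h import *
s=cal("side")
a=np.radians(-14.66); yv=np.array([np.cos(a),np.sin(a),0]); xv=np.array([-yv[1],yv[0],0])
T=np.array([.535,.191,.0385])
for dz in(.02,.03,.04,.05,.06): print(dz,((proj(s,[T-.095*yv+k*xv+[0,0,dz] for k in(-.02,0,.02,.037)])-[165,210])*3).round().tolist())
E
```

```text
clock: 7.27
position: [0.5356, 0.191, 0.0387]
ee_rot: [2.484, 1.923, 0.0]
force: [-1.1, -0.4, 3.7]
width: 0.281
0.02 [[480.0, 375.0], [458.0, 396.0], [435.0, 418.0], [415.0, 437.0]]
0.03 [[481.0, 360.0], [458.0, 380.0], [435.0, 402.0], [415.0, 421.0]]
0.04 [[481.0, 344.0], [459.0, 365.0], [436.0, 386.0], [415.0, 405.0]]
0.05 [[482.0, 328.0], [459.0, 349.0], [436.0, 370.0], [415.0, 389.0]]
0.06 [[482.0, 312.0], [460.0, 333.0], [436.0, 354.0], [415.0, 372.0]]
```

Gripped: width 0.281 is 25.9 mm, as the heatsink should be. Now lift and carry, keeping the yaw, to just short of the post.

```bash
python3 -m crank '[[0,0,0,0.03,0],[0,0,0,0.06,0],[0,0,0,0.088,0],[0,0,-0.04,0,0],[0,0,-0.08,0,0],[0,0,-0.1,0,0],[0,0,-0.1,0,0],[0,0,-0.1,0,0]]' 40
python3 -m crank '[[0,0,-0.1,0,0],[0,0,-0.1,0,0],[0,0,-0.1,0,0],[0,0,-0.1,0,0],[0,0,-0.1,0,0],[0,0,-0.1,0,0],[0,0,-0.04,0,0],[0,0,0,0,0]]'
python3 - <<'E'
from h import *
o=arm.observe();print(o["position"],o["width"],o["force"],abs(o["dq"]).max())
np.savez("w5.npz",*cal("wrist"))
for n in("wrist","side"): cv2.imwrite(f"pics/{n}5.png",arm.get_image(n)[:,:,::-1])
E
```

```text
clock: 7.93
position: [0.5348, 0.0214, 0.1101]
ee_rot: [-2.483, -1.925, 0.001]
force: [0.7, -0.1, -3.1]
width: 0.281
clock: 8.6
position: [0.5338, -0.2398, 0.1095]
ee_rot: [2.491, 1.913, -0.004]
force: [-1.0, 0.1, -3.5]
width: 0.28
[ 0.5338205  -0.23983155  0.10954145] 0.27964279940111036 [-0.97265124  0.07034883 -3.45499843] 0.06389304378932821
```

View pics/wrist5.png

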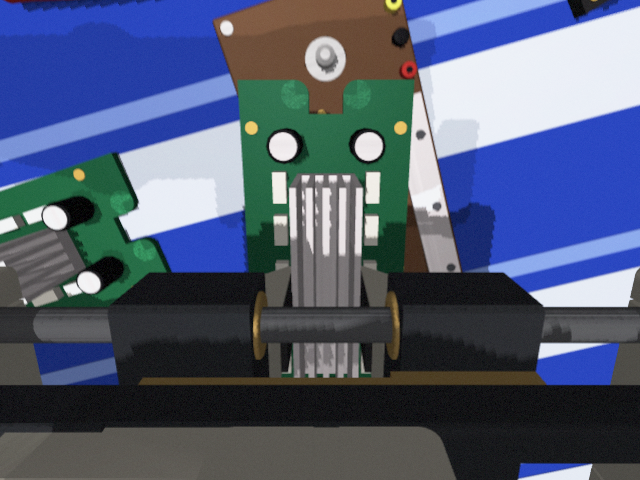

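View pics/side5.png

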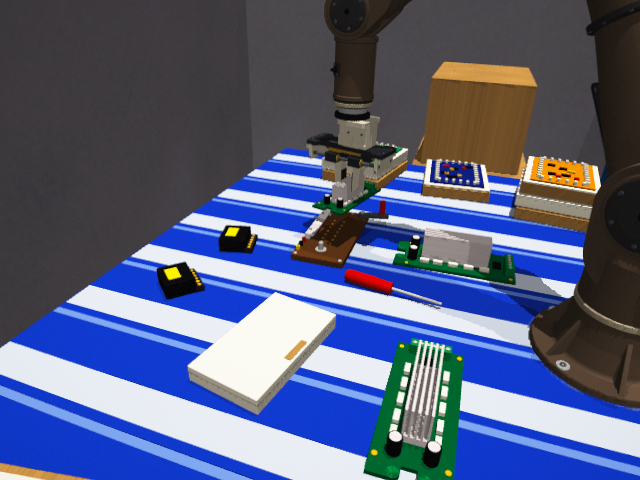

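The wrist view shows the board held straight with its notch bottom at (326,112). The post top is directly ahead at (325,56), and in the side view all is clear.

```bash
python3 - <<'E'
from h import *
crop("pics/wrist5.png","pics/w5a.png",230,30,420,190,4)
z=np.load("w5.npz"); w=tuple(z[k] for k in z.files)
E
```

```text
(no output)
```

View pics/w5a.png

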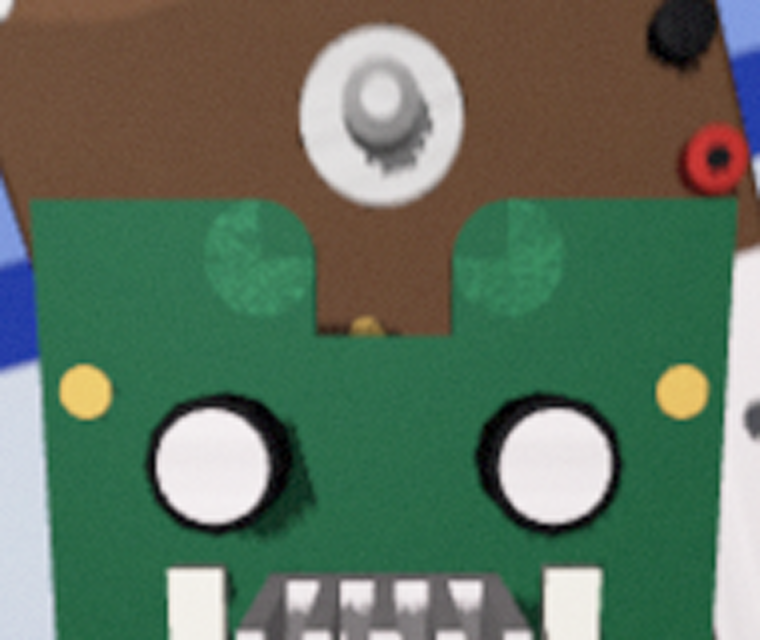

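```bash
python3 - <<'E'
from h import *
z=np.load("w5.npz"); w=tuple(z[k] for k in z.files)
f=lambda a:np.array(a)/4+[230,30]
o=arm.observe();print(o["position"],o["ee_rot"])
for zt in(.103,.106,.109):
    N=plane(w,f([(316,335),(452,335)]),zt)*1000; C=plane(w,f([(30,198),(738,198)]),zt)*1000
    d=C[1]-C[0]; print(zt,"notchw",np.linalg.norm(N[1]-N[0]),"W",np.linalg.norm(d),"yaw",np.degrees(np.arctan2(d[1],d[0])),"notch mid",N.mean(0),"end mid",C.mean(0))
print("post top",plane(w,f([(381,96)]),.035)*1000,"base",plane(w,f([(382,116)]),.016)*1000)
E
```

```text
[ 0.53489881 -0.23361475  0.10963321] [-2.48508267e+00 -1.92044018e+00  1.68300815e-04]
0.103 notchw 15.182962730860782 W 77.26638196304445 yaw -14.97203122589477 notch mid [ 553.84432637 -166.49758196  103.        ] end mid [ 557.54300775 -152.67427125  103.        ]
0.106 notchw 14.928496780681744 W 75.971399972267 yaw -14.972031225894755 notch mid [ 553.82485679 -166.56323526  106.        ] end mid [ 557.46154839 -152.97160277  106.        ]
0.109 notchw 14.674030830502943 W 74.67641798148955 yaw -14.97203122589474 notch mid [ 553.80538721 -166.62888855  109.        ] end mid [ 557.38008904 -153.2689343   109.        ]
post top [[ 562.61277765 -132.14418919   35.        ]] base [[ 562.76858002 -132.08812549   16.        ]]
```

```bash
python3 -m crank '[[0,0.005,0.011,0,0],[0,0,0,-0.04,0],[0,0,0,-0.05,0],[0,0,0,-0.05,0],[0,0,0,-0.025,0],[0,0,0,-0.01,0],[0,0,0,0,0],[0,0,0,0,0]]' 40
python3 - <<'E'
from h import *
o=arm.observe();print(o["position"],o["ee_rot"],o["width"],o["force"],abs(o["dq"]).max())
np.savez("w6.npz",*cal("wrist"))
for n in("wrist","side"): cv2.imwrite(f"pics/{n}6.png",arm.get_image(n)[:,:,::-1])
crop("pics/wrist6.png","pics/w6a.png",230,30,420,190,4)
crop("pics/side6.png","pics/s6a.png",265,150,415,275,5)
E
```

```text
clock: 9.37
position: [0.5382, -0.228, 0.0404]
ee_rot: [2.483, 1.924, 0.001]
force: [-0.3, 1.3, -3.7]
width: 0.28
[ 0.53820405 -0.22802278  0.04037405] [2.48257502e+00 1.92439852e+00 1.06021187e-03] 0.28034984382644246 [-0.26665372  1.25164023 -3.7431606 ] 0.011307198323145471
```

View pics/w6a.png

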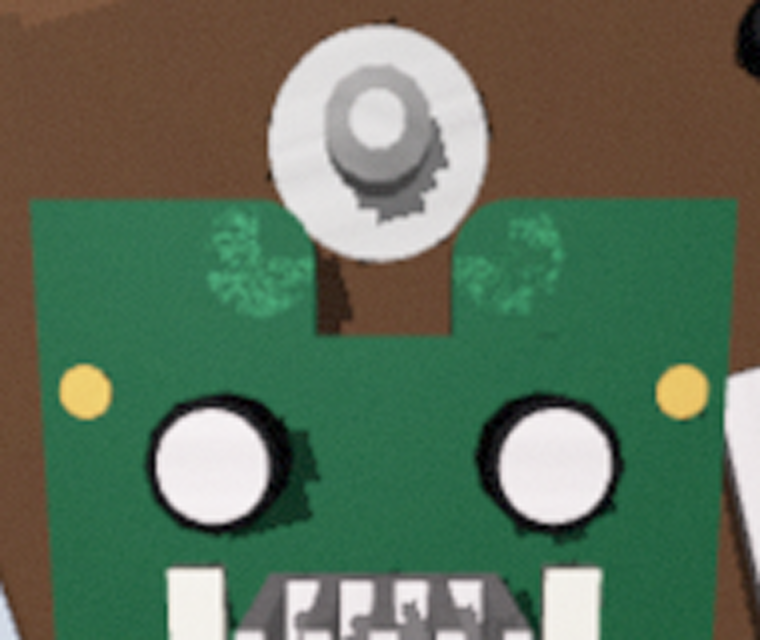

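View pics/s6a.png

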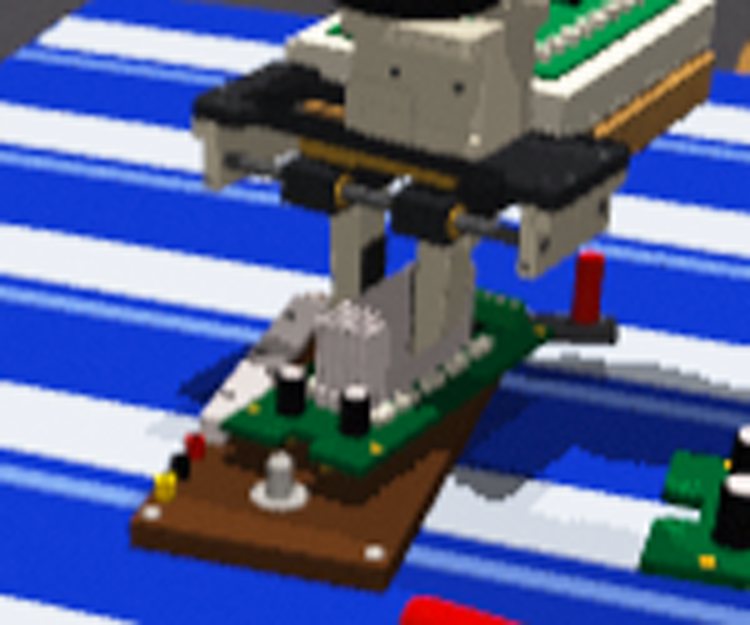

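The notch is centred within 0.7 mm of the post and about 18 mm short: notch centre crop x=384 against post x=378. Nothing touches the latch. Advance at this height, then lower.

```bash
python3 -m crank '[[0,0.003,0.013,0,0],[0,0.003,0.013,0,0],[0,0.002,0.011,0,0],[0,0,0,0,0],[0,0,0,0,0],[0,0,0,0,0],[0,0,0,0,0],[0,0,0,0,0]]' 40
python3 - <<'E'
from h import *
o=arm.observe();print(o["position"],o["ee_rot"],o["width"],o["force"],abs(o["dq"]).max())
cv2.imwrite(f"pics/wrist7.png",arm.get_image("wrist")[:,:,::-1])
crop("pics/wrist7.png","pics/w7a.png",230,30,420,190,4)
E
```

```text
clock: 10.13
position: [0.5406, -0.2142, 0.0396]
ee_rot: [2.484, 1.923, -0.0]
force: [0.4, -0.0, -3.9]
width: 0.276
[ 0.54060517 -0.2141691   0.03961852] [ 2.48427206e+00  1.92286303e+00 -1.79803633e-04] 0.27619132215795067 [ 0.39756438 -0.03097776 -3.93946269] 0.0018102752611696934
```

View pics/w7a.png

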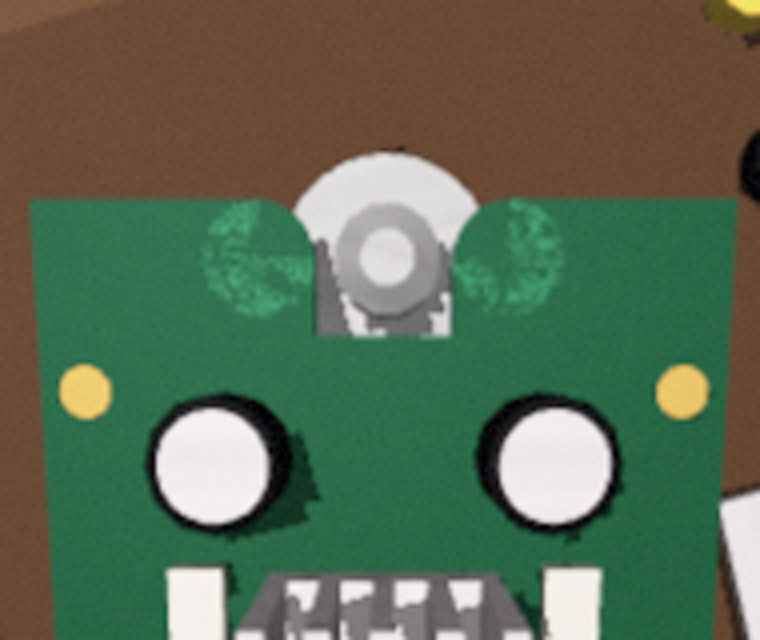

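The post is inside the notch, about 2 mm short and 0.4 mm off centre. Lowering.

```bash
python3 -m crank '[[0,0,0,-0.012,0],[0,0,0,-0.012,0],[0,0,0,-0.008,0],[0,0,0,-0.003,0],[0,0,0,0,0],[0,0,0,0,0],[0,0,0,0,0],[0,0,0,0,0]]' 40
python3 -m crank '[[0,0,0,-0.003,0],[0,0,0,0,0],[0,0,0,-0.002,0],[0,0,0,0,0],[0,0,0,0,0],[0,0,0,0,0],[0,0,0,0,0],[0,0,0,0,0]]' 40
```

```text
clock: 10.85
position: [0.5409, -0.2139, 0.0258]
ee_rot: [2.484, 1.923, 0.0]
force: [-0.4, 0.1, -3.6]
width: 0.284
clock: 11.52
position: [0.5408, -0.2139, 0.0237]
ee_rot: [2.484, 1.923, 0.0]
force: [-0.3, -0.4, -0.7]
width: 0.28
```

```bash
python3 -m crank '[[0,0,0,-0.001,0],[0,0,0,-0.001,0],[0,0.001,0.003,0,0],[0,0,0.002,0,0],[0,0,0,0,0],[0,0,0,0,0],[0,0,0,0,0],[0,0,0,0,0]]' 40
python3 - <<'E'
from h import *
o=arm.observe();print(o["position"],o["ee_rot"],o["width"],o["force"],o["ft_torque"])
for n in("wrist","side"): cv2.imwrite(f"pics/{n}8.png",arm.get_image(n)[:,:,::-1])
crop("pics/wrist8.png","pics/w8a.png",230,30,420,190,4)
crop("pics/side8.png","pics/s8a.png",265,150,415,275,5)
E
```

```text
clock: 12.18
position: [0.5408, -0.2139, 0.0237]
ee_rot: [2.484, 1.921, -0.002]
force: [-4.1, -4.3, 7.8]
width: 0.28
[ 0.54075911 -0.21389887  0.02369351] [ 2.48376701e+00  1.92055120e+00 -2.36864264e-03] 0.27998934817210025 [-4.05985375 -4.28158369  7.84396485] [-0.81899531  0.8901563   0.13318052]
```

View pics/w8a.png

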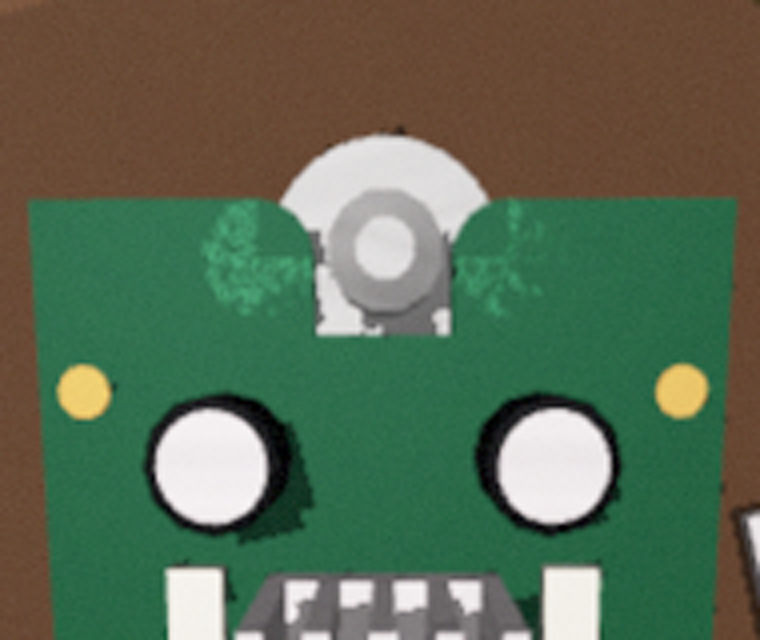

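View pics/s8a.png

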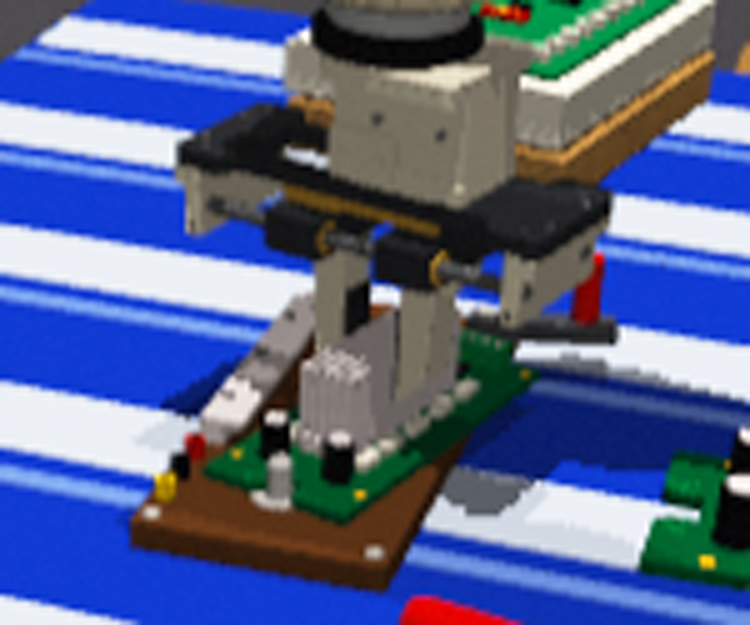

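The board lies flat with the notch around the post, about 2.4 mm from home by measured pose, askew by about 16.5°. The arm is compliant, and friction holds the last push. I'll work out the arc about the post.

```bash
python3 - <<'E'
import numpy as np
P=np.array([562.6,-132.4])
def T(p):
    p=np.radians(p); return P-np.array([-81.9*np.sin(p)+.41*np.cos(p),81.9*np.cos(p)+.41*np.sin(p)])
a=np.array([-14.62+1.5*i for i in range(12)]); t=np.array([T(x) for x in a])
print(t.round(1).tolist()); print((np.diff(t,axis=0)/400).round(4).tolist(),1.5/60)
E
```

```text
[[541.5, -211.5], [543.6, -212.1], [545.7, -212.5], [547.8, -213.0], [549.9, -213.3], [552.0, -213.6], [554.2, -213.9], [556.3, -214.1], [558.4, -214.2], [560.6, -214.3], [562.7, -214.3], [564.9, -214.3]]
[[0.0052, -0.0013], [0.0052, -0.0012], [0.0053, -0.001], [0.0053, -0.0009], [0.0053, -0.0008], [0.0053, -0.0006], [0.0053, -0.0005], [0.0053, -0.0003], [0.0054, -0.0002], [0.0054, -0.0001], [0.0054, 0.0001]] 0.025
```

```bash
python3 -m crank '[[0,0.0052,-0.0013,0.001,0.025],[0,0.0052,-0.0012,0,0.025],[0,0.0053,-0.001,0,0.025],[0,0.0053,-0.0009,0,0.025],[0,0.0053,-0.0008,0,0.025],[0,0.0053,-0.0006,0,0.025],[0,0,0,0,0],[0,0,0,0,0]]' 40
python3 - <<'E'
from h import *
o=arm.observe();print(o["position"],o["ee_rot"],o["width"],o["force"],o["ft_torque"], "yaw",np.degrees(2*np.arctan2(o["ee_rot"][1],o["ee_rot"][0]))%180-90)
cv2.imwrite(f"pics/wrist9.png",arm.get_image("wrist")[:,:,::-1])
E
```

```text
clock: 12.95
position: [0.5534, -0.2148, 0.0237]
ee_rot: [2.325, 2.113, -0.002]
force: [-4.3, -1.7, 7.2]
width: 0.276
[ 0.55338193 -0.21479596  0.02372213] [ 2.32463690e+00  2.11297761e+00 -1.54335673e-03] 0.2759299291390327 [-4.32699822 -1.70079491  7.2140379 ] [-0.31450767  0.91486947  0.06248174] yaw -5.461492979367819
```

View pics/wrist9.png

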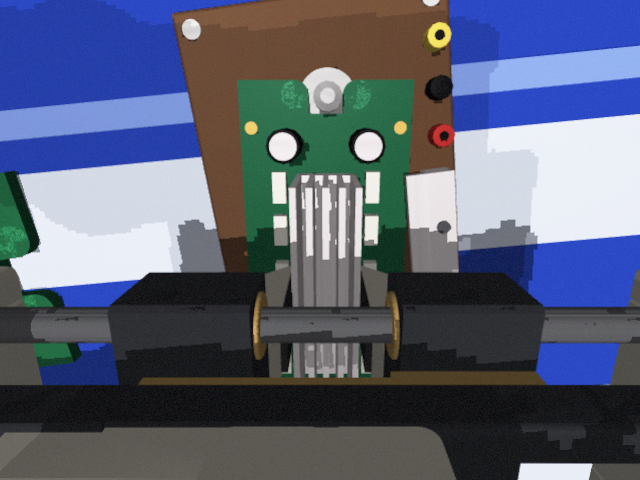

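```bash
python3 -m crank '[[0,0.0053,0.0015,0.001,0.025],[0,0.0053,-0.0003,0,0.025],[0,0.0054,-0.0002,0,0.025],[0,0.0054,-0.0001,0,0.025],[0,0.0054,0.0001,0,0.025],[0,0.001,0,0,0],[0,0.001,0,0,0],[0,0,0,0,0]]' 40
python3 - <<'E'
from h import *
o=arm.observe();print(o["position"],o["ee_rot"],o["width"],o["force"],o["ft_torque"], "yaw",np.degrees(2*np.arctan2(o["ee_rot"][1],o["ee_rot"][0]))%180-90)
np.savez("w10.npz",*cal("wrist"))
for n in("wrist","side"): cv2.imwrite(f"pics/{n}10.png",arm.get_image(n)[:,:,::-1])
crop("pics/side10.png","pics/s10a.png",265,150,415,275,5)
E
```

```text
clock: 13.67
position: [0.5646, -0.2145, 0.0238]
ee_rot: [-2.181, -2.261, 0.003]
force: [-5.0, -3.0, 6.1]
width: 0.281
[ 0.56457676 -0.21448618  0.02375463] [-2.18075488 -2.2607845   0.00251688] 0.2809019543345553 [-5.00864928 -2.96256199  6.12262338] [-0.53125827  0.98985074  0.24301822] yaw 2.0645379683344913
```

View pics/wrist10.png

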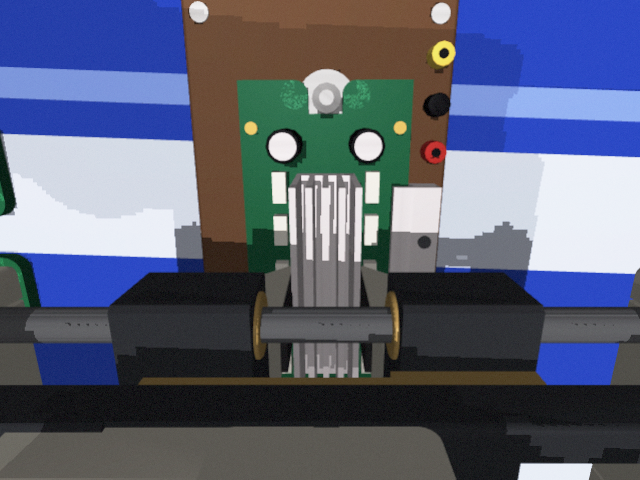

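View pics/s10a.png

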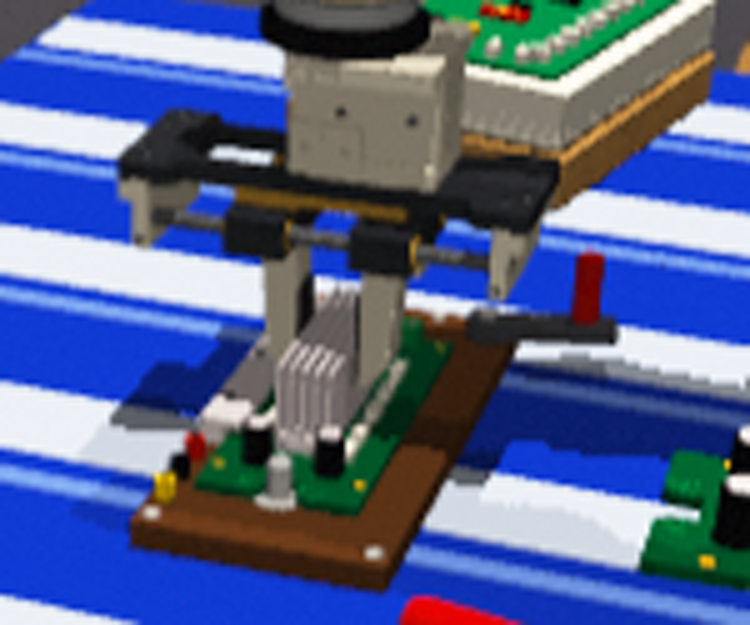

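The board is under the lip and on the post. I'll press it a little towards the rail and the post to make contact certain.

```bash
python3 -m crank '[[0,0.005,0.003,0.001,0],[0,0.005,0,0,0],[0,0,0,0,0],[0,0,0,0,0],[0,0,0,0,0],[0,0,0,0,0],[0,0,0,0,0],[0,0,0,0,0]]' 40
python3 - <<'E'
from h import *
o=arm.observe();print(o["position"],o["ee_rot"],o["width"],o["force"],o["ft_torque"], "yaw",np.degrees(2*np.arctan2(o["ee_rot"][1],o["ee_rot"][0]))%180-90)
np.savez("w11.npz",*cal("wrist"))
for n in("wrist",): cv2.imwrite(f"pics/{n}11.png",arm.get_image(n)[:,:,::-1])
crop("pics/wrist11.png","pics/w11a.png",230,0,470,280,3)
crop("pics/wrist11.png","pics/w11a.png",230,60,460,250,3)
E
```

```text
clock: 14.43
position: [0.565, -0.2143, 0.0239]
ee_rot: [-2.18, -2.257, 0.01]
force: [-17.3, -4.3, 17.4]
width: 0.279
[ 0.56495505 -0.21433919  0.0239395 ] [-2.17972006 -2.25667271  0.01048162] 0.2791162966901999 [-17.33519817  -4.29388751  17.37054299] [-0.77356395  3.48772618  0.18463168] yaw 1.9874796176842437
```

View pics/w11a.png

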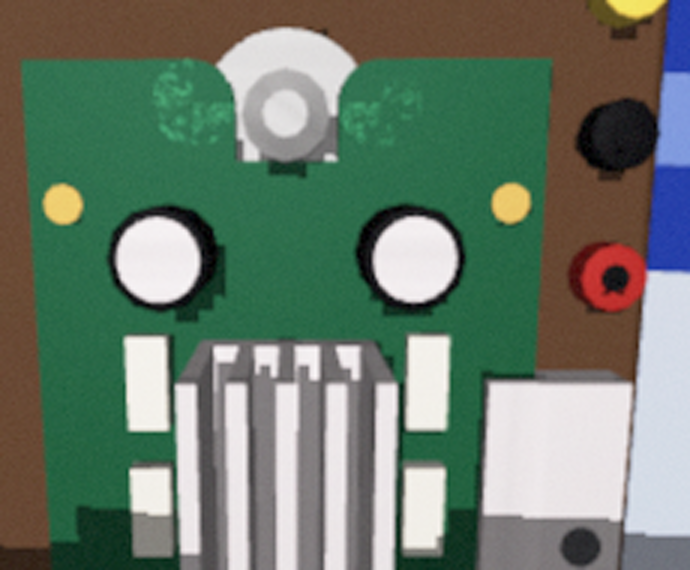

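The push force rose to 17 N with only 0.4 mm of motion, so the edge is against the rail face. I'll relax, open slightly, and rise.

```bash
python3 -m crank '[[0,-0.004,-0.001,0.001,0],[0,-0.003,0,0,0],[0,0,0,0,0],[0.42,0,0,0,0],[0.42,0,0,0,0],[0.42,0,0,0,0],[0.42,0,0,0,0],[0.42,0,0,0,0]]' 40
python3 -m crank '[[0.42,0,0,0.02,0],[0.42,0,0,0.05,0],[0.42,0,0,0.08,0],[0.42,0,-0.04,0.08,0],[0.42,0,-0.06,0.02,0],[0.42,0,-0.06,0,0],[0.42,0,0,0,0],[0.42,0,0,0,0]]'
python3 - <<'E'
from h import *
o=arm.observe();print(o["position"],o["width"],o["force"])
np.savez("w12.npz",*cal("wrist"))
for n in("wrist","side"): cv2.imwrite(f"pics/{n}12.png",arm.get_image(n)[:,:,::-1])
crop("pics/side12.png","pics/s12a.png",265,150,415,275,5)
E
```

```text
clock: 15.15
position: [0.567, -0.2126, 0.0245]
ee_rot: [2.181, 2.26, 0.001]
force: [-0.4, -0.4, 0.4]
width: 0.418
clock: 15.82
position: [0.5661, -0.2789, 0.125]
ee_rot: [2.185, 2.256, -0.0]
force: [-0.4, 0.1, -0.2]
width: 0.42
[ 0.56611506 -0.27886737  0.12498909] 0.4195472325815067 [-0.36843434  0.09478771 -0.20596199]
```

View pics/wrist12.png

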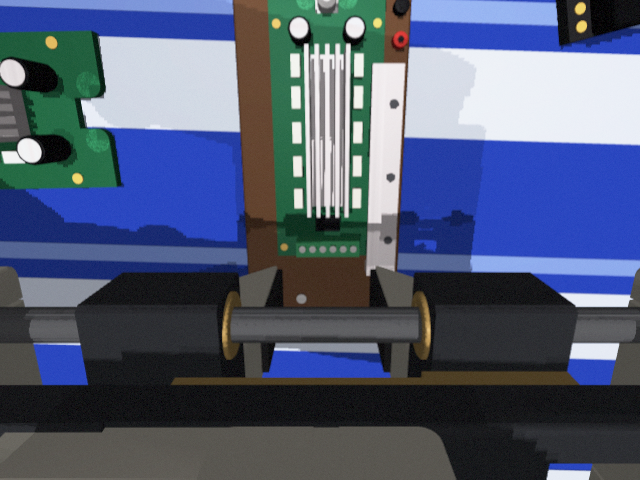

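View pics/s12a.png

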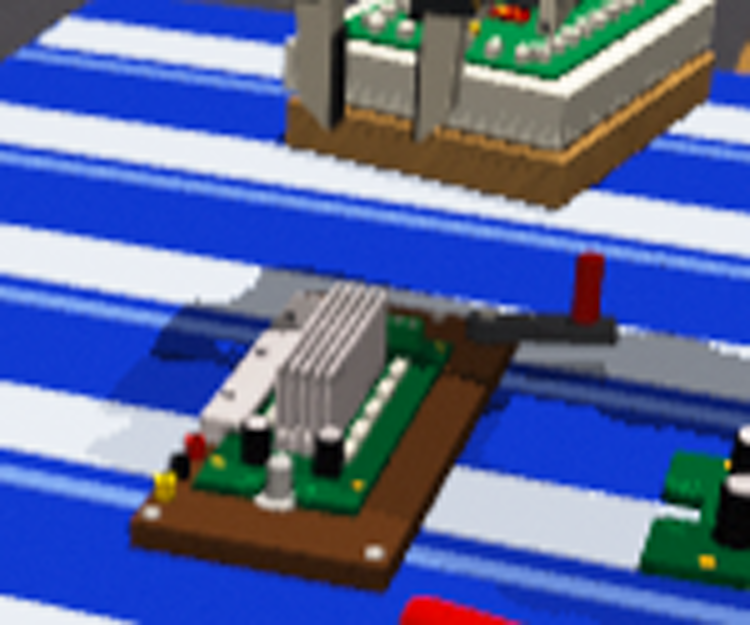

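Released; the board stays seated in both views. I'll check its alignment numerically from the wrist view.

```bash
python3 - <<'E'
from h import *
z=np.load("w12.npz"); w=tuple(z[k] for k in z.files)
im=cv2.imread("pics/wrist12.png"); hsv=cv2.cvtColor(im,cv2.COLOR_BGR2HSV)
g=cv2.inRange(hsv,(45,80,20),(90,255,255)); b=cv2.inRange(hsv,(3,60,15),(22,255,200))
def edge(mask,x0,x1,rows,first=True):
    P=[]
    for r in rows:
        c=np.nonzero(mask[r,x0:x1])[0]
        if len(c): P.append((x0+(c[0] if first else c[-1]),r))
    return np.array(P,float)
def fit(P,z,n):
    Q=plane(w,P,z)[:,:2]*1000
    for _ in range(3):
        k=np.polyfit(Q[:,1],Q[:,0],1); e=abs(Q[:,0]-np.polyval(k,Q[:,1])); Q=Q[e<max(1,2*np.median(e))]
    print(n,"yaw deg",np.degrees(-np.arctan(k[0])).round(2),"x@y=-135,-172,-290:",np.polyval(k,[-135,-172,-290]).round(1)); return k
fit(edge(g,255,300,range(20,210)),.020,"board -x edge")
fit(edge(b,225,265,range(20,210)),.015,"jig -x edge")
lip=cv2.inRange(hsv,(0,0,120),(180,60,255))
fit(edge(lip,366,385,range(75,200)),.028,"lip inner")
# heatsink/post
print("post top",plane(w,[[325.5,3]],.035)*1000)
crop("pics/wrist12.png","pics/w12a.png",230,0,430,300,2)
E
```

```text
board -x edge yaw deg 2.05 x@y=-135,-172,-290: [525.  526.3 530.5]
jig -x edge yaw deg 1.85 x@y=-135,-172,-290: [501.7 502.8 506.7]
lip inner yaw deg 1.71 x@y=-135,-172,-290: [592.6 593.7 597.2]
post top [[ 562.0192665  -136.25962402   35.        ]]
```

View pics/w12a.png

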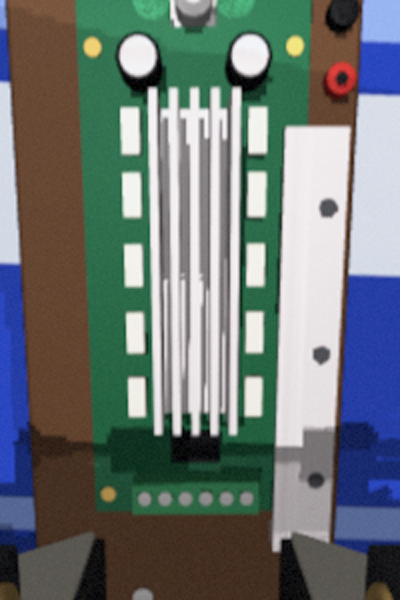

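The board's +x edge comes out at jig x ≈ 37.5–39 and it is in line within 0.3°, well inside limits. Next, turn the jaws a quarter turn and go over the knob.

```bash
python3 -m crank '[[0.42,-0.029,-0.02,0,-0.115],[0.42,-0.029,-0.02,0,-0.115],[0.42,-0.029,-0.02,0,-0.115],[0.42,-0.029,-0.02,0,-0.115],[0.42,-0.029,-0.02,0,-0.115],[0.42,-0.029,-0.02,0,-0.115],[0.42,-0.029,-0.02,0,-0.115],[0.42,-0.029,-0.02,0,-0.115]]'
python3 -m crank '[[0.42,0,0,0,-0.115],[0.42,0,0,0,-0.115],[0.42,0,0,0,-0.115],[0.42,0,0,0,-0.115],[0.42,0,0,0,-0.115],[0.42,0,0,0,0],[0.42,0,0,0,0],[0.42,0,0,0,0]]'
python3 - <<'E'
from h import *
o=arm.observe();print(o["position"],o["ee_rot"],o["joints"].round(2),o["force"])
np.savez("w13.npz",*cal("wrist"))
for n in("wrist","side","top"): cv2.imwrite(f"pics/{n}13.png",arm.get_image(n)[:,:,::-1])
crop("pics/side13.png","pics/s13a.png",265,130,435,275,4)
E
```

```text
clock: 16.58
position: [0.4736, -0.3396, 0.1244]
ee_rot: [-2.982, -0.986, -0.001]
force: [0.3, 1.0, -0.1]
width: 0.421
clock: 17.25
position: [0.4739, -0.3401, 0.1244]
ee_rot: [-3.14, -0.072, 0.0]
force: [-0.8, -0.4, -0.4]
width: 0.422
[ 0.47393249 -0.34008827  0.1243697 ] [-3.14039028e+00 -7.15505205e-02  2.18827302e-04] [ 0.58  0.46 -0.06  1.78  0.03  0.91 -1.03] [-0.76721891 -0.42131968 -0.36113109]
```

View pics/wrist13.png

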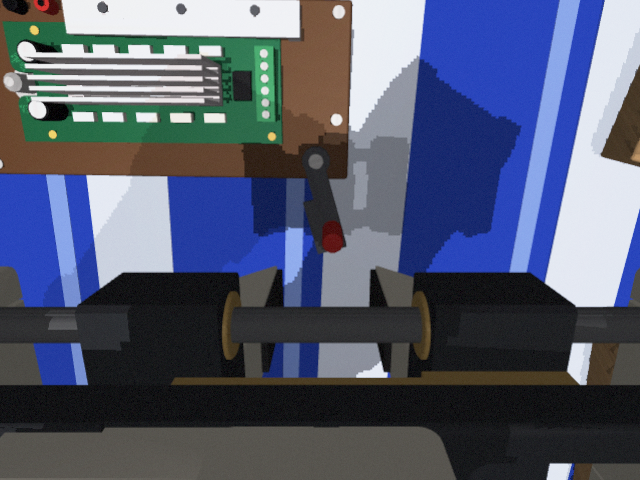

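View pics/s13a.png

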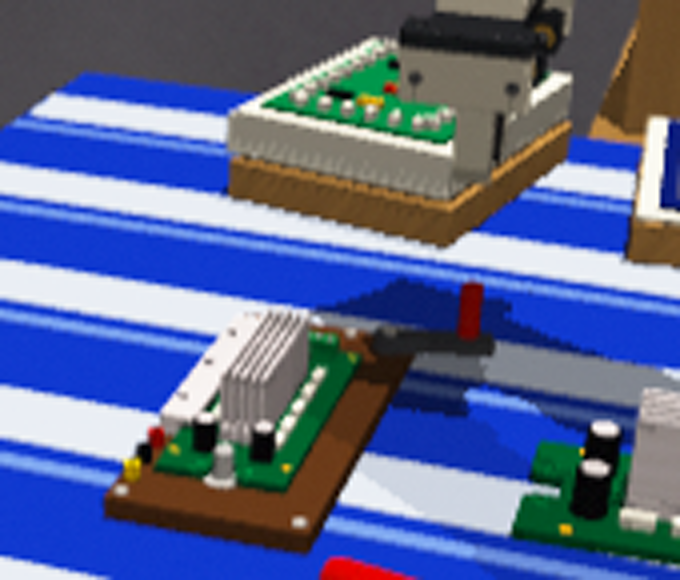

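The wrist view shows the knob at about (332,238), top centre near (332,245), ahead of the fingers. The pivot is at (315,160), and the board is still flush.

```bash
python3 - <<'E'
from h import *
z=np.load("w13.npz"); w=tuple(z[k] for k in z.files)
im=cv2.imread("pics/wrist13.png");hsv=cv2.cvtColor(im,cv2.COLOR_BGR2HSV)
m=(cv2.inRange(hsv,(0,120,40),(8,255,255))|cv2.inRange(hsv,(172,120,40),(180,255,255)))[210:265,310:360]
ys,xs=np.nonzero(m);print("red bbox",xs.min()+310,xs.max()+310,ys.min()+210,ys.max()+210)
crop("pics/wrist13.png","pics/w13a.png",290,140,370,270,6)
s=cal("side")
sh=cv2.cvtColor(cv2.imread("pics/side13.png"),cv2.COLOR_BGR2HSV)
m=(cv2.inRange(sh,(0,120,40),(8,255,255))|cv2.inRange(sh,(172,120,40),(180,255,255)))[190:220,370:395]
ys,xs=np.nonzero(m);print("side red",xs.min()+370,xs.max()+370,ys.min()+190,ys.max()+190)
print("knob top@.063",plane(w,[[332,243]],.063)*1000,"pivot",plane(w,[[315.5,161]],.027)*1000)
E
```

```text
red bbox 322 342 221 251
side red 379 384 201 214
knob top@.063 [[ 472.36948584 -343.36799445   63.        ]] pivot [[ 520.27399399 -330.01977031   27.        ]]
```

View pics/w13a.png

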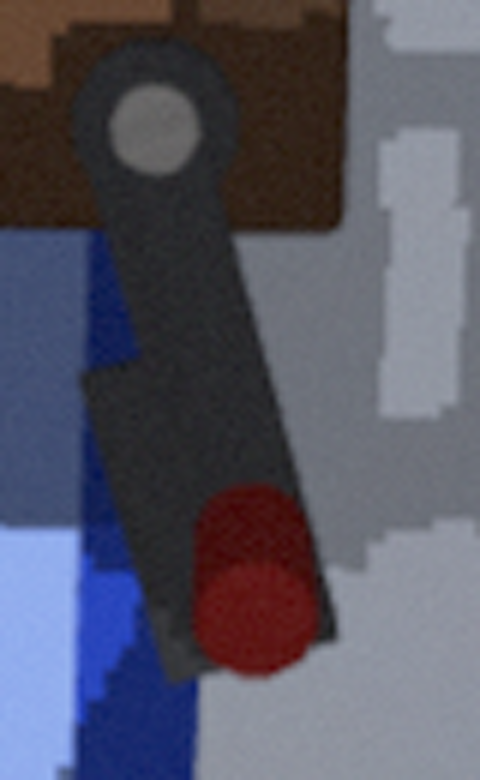

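```bash
python3 -m crank '[[0.42,-0.004,-0.0085,0,0],[0.42,0,0,-0.04,0],[0.42,0,0,-0.06,0],[0.42,0,0,-0.06,0],[0.42,0,0,-0.05,0],[0.42,0,0,-0.025,0],[0.42,0,0,-0.01,0],[0.42,0,0,0,0]]' 15
python3 - <<'E'
from h import *
o=arm.observe();print(o["position"],o["force"])
for n in("wrist","side"): cv2.imwrite(f"pics/{n}14.png",arm.get_image(n)[:,:,::-1])
crop("pics/side14.png","pics/s14a.png",285,130,435,255,5)
E
```

```text
clock: 18.07
position: [0.4717, -0.3444, 0.0259]
ee_rot: [-3.14, -0.063, 0.001]
force: [0.4, -0.1, 1.0]
width: 0.421
[ 0.47170015 -0.34441626  0.02594456] [ 0.38580465 -0.14427828  1.02788848]
```

View pics/s14a.png

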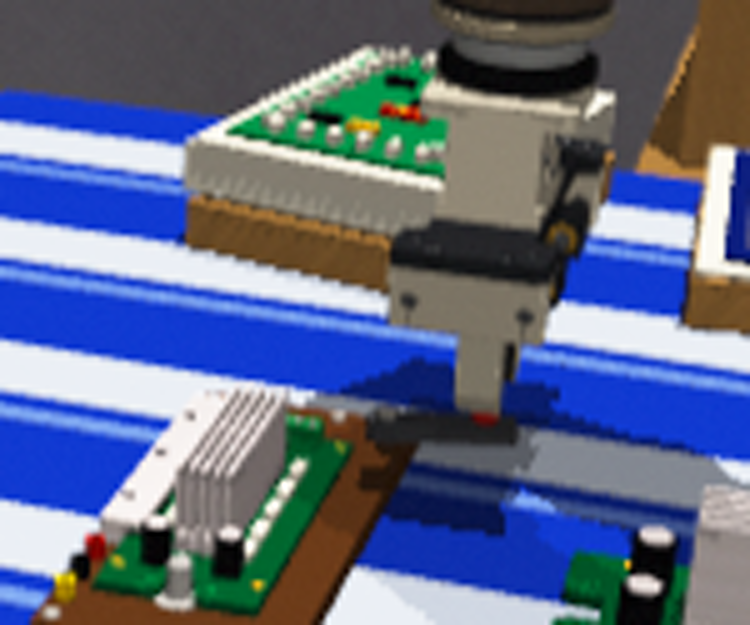

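View pics/wrist14.png

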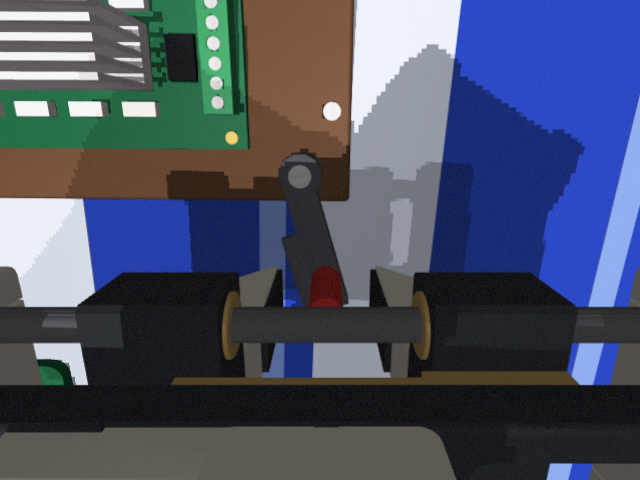

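The fingers straddle the knob, with the tips just above the arm. I'll compute the arc and close.

```bash
python3 -m crank '[[0,0,0,0,0],[0,0,0,0,0],[0,0,0,0,0],[0,0,0,0,0],[0,0,0,0,0],[0,0,0,0,0],[0,0,0,0,0],[0,0,0,0,0]]' 15
python3 - <<'E'
from h import *
o=arm.observe();T=o["position"][:2]*1000;print(T,o["width"],o["force"])
c=np.array([520.6,-330.0]);d=T-c;a0=np.degrees(np.arctan2(d[1],d[0]))%360;print("r",np.linalg.norm(d),a0)
A=np.linspace(a0,89.65,17);P=c+50*np.c_[np.cos(np.radians(A)),np.sin(np.radians(A))];P[0]=T
print((np.diff(P,axis=0)/400).round(4).tolist(),P[-1])
E
```

```text
clock: 18.83
position: [0.4723, -0.3445, 0.0268]
ee_rot: [3.141, 0.063, 0.001]
force: [-0.6, 0.7, 5.7]
width: 0.148
[ 472.25624181 -344.53312846] 0.1484047406806435 [-0.55110935  0.71744363  5.7357587 ]
r 50.48099423050658 196.73185922870772
[[-0.0022, 0.0145], [-0.0017, 0.0145], [-0.0, 0.0146], [0.0017, 0.0145], [0.0034, 0.0142], [0.005, 0.0137], [0.0066, 0.013], [0.008, 0.0122], [0.0094, 0.0112], [0.0106, 0.01], [0.0117, 0.0087], [0.0127, 0.0072], [0.0134, 0.0057], [0.014, 0.0041], [0.0144, 0.0025], [0.0146, 0.0008]] [ 520.90543072 -280.00093289]
```

Gripped the 14 mm knob (width 0.148). Swing the first half.

```bash
python3 -m crank '[[0,-0.0022,0.0145,0.003,0],[0,-0.0017,0.0145,0,0],[0,0,0.0146,0,0],[0,0.0017,0.0145,0,0],[0,0.0034,0.0142,0,0],[0,0.005,0.0137,0,0],[0,0.0066,0.013,0,0],[0,0.008,0.0122,0,0]]'
python3 - <<'E'
from h import *
o=arm.observe();T=o["position"][:2]*1000;d=T-[520.6,-330];print(o["position"],o["width"],o["force"],np.linalg.norm(d),np.degrees(np.arctan2(d[1],d[0]))%360)
cv2.imwrite("pics/wrist15.png",arm.get_image("wrist")[:,:,::-1])
E
```

```text
clock: 19.5
position: [0.4785, -0.3, 0.0271]
ee_rot: [3.141, 0.061, -0.004]
force: [-1.9, -4.6, -2.5]
width: 0.142
[ 0.47848352 -0.29996375  0.02708178] 0.1420214657216472 [-1.85214883 -4.62678329 -2.49791912] 51.72981826607236 144.5046436578618
```

View pics/wrist15.png

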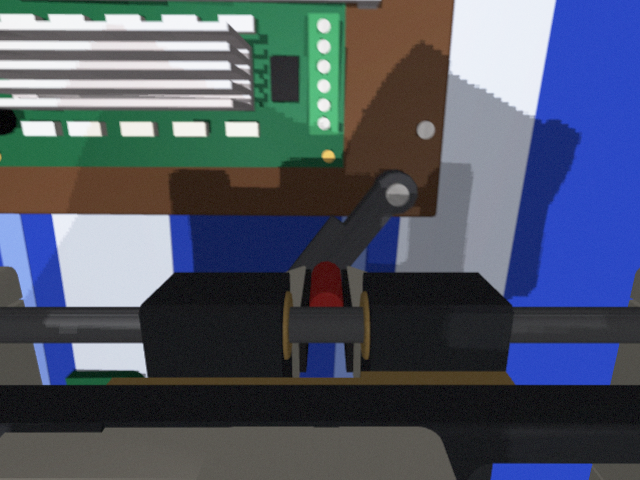

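```bash
python3 -m crank '[[0,0.0094,0.0112,0,0],[0,0.0106,0.01,0,0],[0,0.0117,0.0087,0,0],[0,0.0127,0.0072,0,0],[0,0.0134,0.0057,0,0],[0,0.014,0.0041,0,0],[0,0.0144,0.0025,0,0],[0,0.0146,0.0008,0,0]]' 25
python3 -m crank '[[0,0.004,0,0,0],[0,0.004,0,0,0],[0,0.002,0,0,0],[0,0,0,0,0],[0,0,0,0,0],[0,0,0,0,0],[0,0,0,0,0],[0,0,0,0,0]]' 25
python3 - <<'E'
from h import *
o=arm.observe();T=o["position"][:2]*1000;d=T-[520.6,-330];print(o["position"],o["width"],o["force"],np.linalg.norm(d),np.degrees(np.arctan2(d[1],d[0]))%360)
for n in("wrist","side"): cv2.imwrite(f"pics/{n}16.png",arm.get_image(n)[:,:,::-1])
crop("pics/side16.png","pics/s16a.png",285,130,435,255,5)
E
```

```text
clock: 20.22
position: [0.5182, -0.2807, 0.027]
ee_rot: [3.141, 0.06, -0.007]
force: [-6.3, -4.9, -0.7]
width: 0.143
clock: 20.88
position: [0.5218, -0.2806, 0.027]
ee_rot: [3.141, 0.061, -0.007]
force: [-5.6, -3.8, -0.9]
width: 0.144
[ 0.52179488 -0.28057112  0.02696456] 0.1443320195045736 [-5.59109899 -3.77120078 -0.92460692] 49.443316547204105 88.61521456295652
```

View pics/wrist16.png

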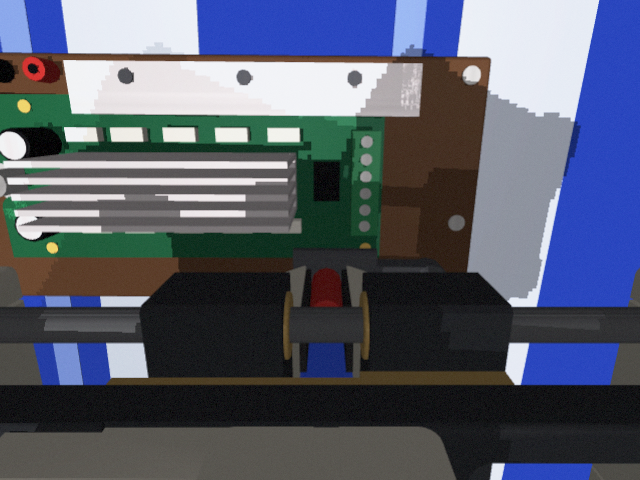

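View pics/s16a.png

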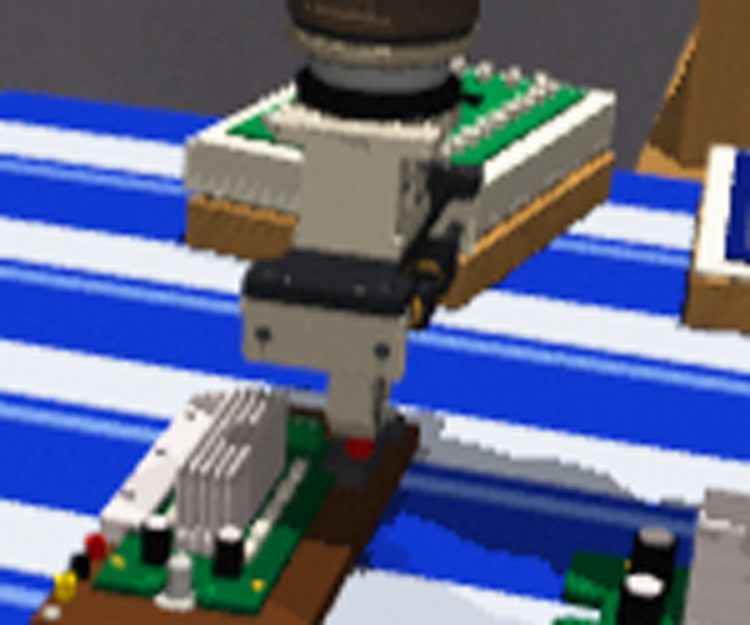

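The latch arm lies along the board's edge. I'll push a bit more to confirm it's on the stop.

```bash
python3 -m crank '[[0,0.005,0,0,0],[0,0.005,0,0,0],[0,0,0,0,0],[0,0,0,0,0],[0,0,0,0,0],[0,0,0,0,0],[0,0,0,0,0],[0,0,0,0,0]]' 25
```

```text
clock: 21.65
position: [0.5221, -0.2805, 0.0267]
ee_rot: [-3.14, -0.059, 0.016]
force: [-17.6, -2.2, 9.8]
width: 0.141
```

It's on the stop: 12 N more force gave only 0.3 mm. Relax, open, and rise clear.

```bash
python3 -m crank '[[0,-0.005,0,0,0],[0,-0.003,0,0,0],[0,0,0,0,0],[0.4,0,0,0,0],[0.4,0,0,0,0],[0.4,0,0,0,0],[0.4,0,0,0,0],[0.4,0,0,0,0]]' 25
python3 -m crank '[[0.4,0,0,0.03,0],[0.4,0,0,0.06,0],[0.4,0,0,0.09,0],[0.4,0,0,0.09,0],[0.4,-0.08,-0.03,0.02,0],[0.4,-0.09,-0.03,0,0],[0.4,-0.04,0,0,0],[0.4,0,0,0,0]]'
python3 - <<'E'
from h import *
o=arm.observe();print(o["position"],o["width"],o["force"])
np.savez("w17.npz",*cal("wrist"))
for n in("wrist","side","top"): cv2.imwrite(f"pics/{n}17.png",arm.get_image(n)[:,:,::-1])
crop("pics/side17.png","pics/s17a.png",285,150,435,275,5)
E
```

```text
clock: 22.32
position: [0.526, -0.2794, 0.0278]
ee_rot: [-3.141, -0.064, -0.001]
force: [0.1, 0.8, -0.6]
width: 0.392
clock: 22.98
position: [0.4372, -0.3054, 0.1449]
ee_rot: [3.14, 0.056, -0.002]
force: [-1.0, 0.1, -0.5]
width: 0.399
[ 0.43721383 -0.30539144  0.14492478] 0.39937808301638467 [-0.96650343  0.0975515  -0.52859061]
```

View pics/wrist17.png

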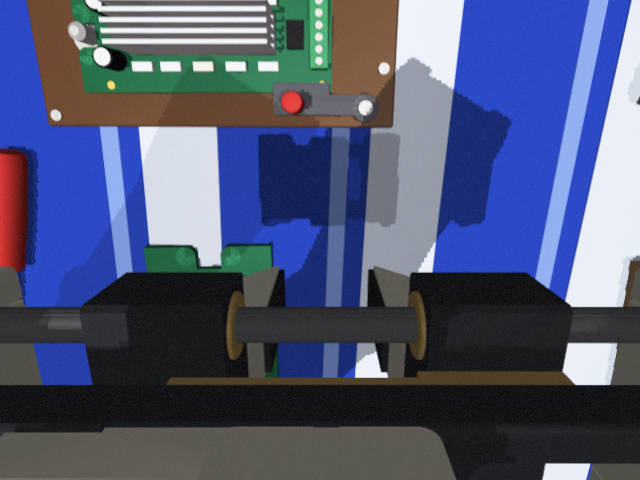

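View pics/s17a.png

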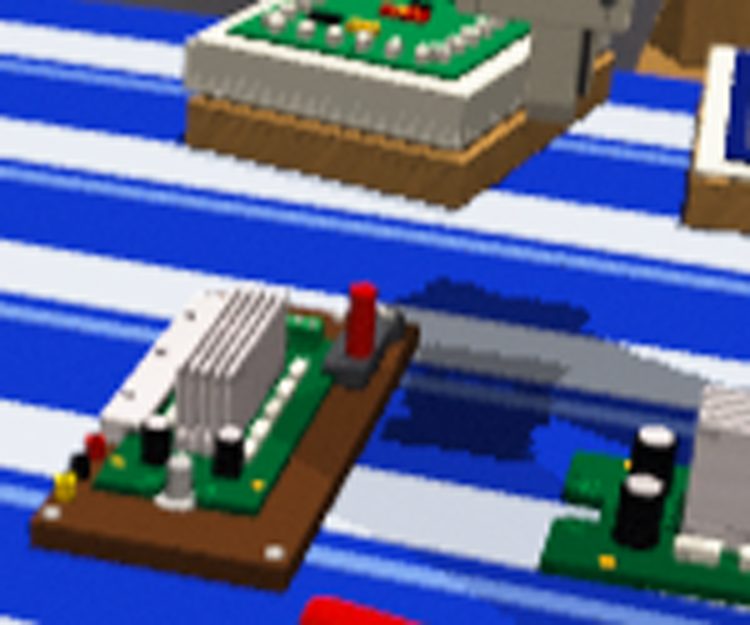

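View pics/top17.png

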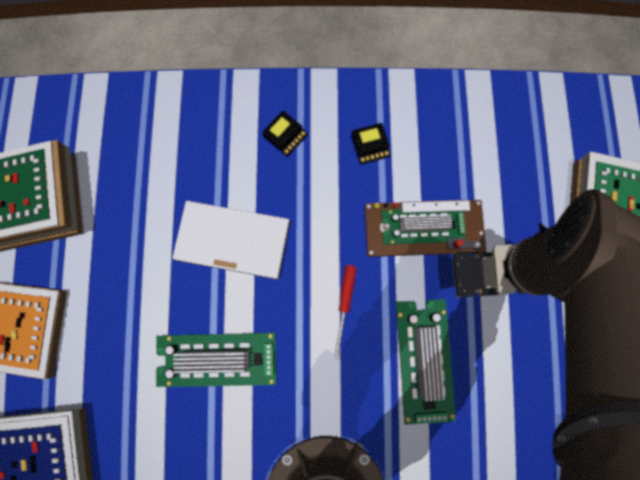

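All seen in place: latch shut beside the board (knob at (291,102)), and the modules and screwdriver unmoved in the top view. One numeric check before hand-in.

```bash
python3 - <<'E'
from h import *
z=np.load("w17.npz"); w=tuple(z[k] for k in z.files)
J=np.radians(1.9);R=np.array([[np.cos(J),np.sin(J)],[-np.sin(J),np.cos(J)]]);P0=np.array([562.6,-132.4])
jig=lambda p,zz:(R@(plane(w,[p],zz)[0,:2]*1000-P0)+[0,82]).round(1)
print("knob top",jig((291.5,101.5),.063),"pivot",jig((365.5,107),.027),"post top",jig((77,30),.035))
im=cv2.imread("pics/wrist17.png"); hsv=cv2.cvtColor(im,cv2.COLOR_BGR2HSV)
g=cv2.inRange(hsv,(45,80,20),(90,255,255)); b=cv2.inRange(hsv,(3,60,15),(22,255,200))
for m,zz,n,r in((g,.020,"board -x edge",range(130,265)),(b,.015,"jig -x edge",list(range(100,265)))):
    p=[(c,np.nonzero(m[60:130,c])[0].max()+60) for c in r if m[60:130,c].any()]
    Q=plane(w,np.array(p,float),zz)[:,:2]*1000; Q=(Q-P0)@R.T+[0,82]; k=np.polyfit(Q[:,1],Q[:,0],1)
    print(n,"slope rad",-k[0].round(4),"x at y 40,-40:",np.polyval(k,[40,-40]).round(1))
h0=cv2.imread("pics/top0.png").astype(int);h1=cv2.imread("pics/top17.png").astype(int)
for n,(x0,y0,x1,y1) in dict(a=(255,105,312,160),b=(345,118,395,168),sd=(330,260,360,360)).items():
    print(n,"changed frac",(abs(h0-h1).sum(2)[y0:y1,x0:x1]>90).mean().round(3))
E
```

```text
knob top [-46.  -64.3] pivot [ -47.8 -114.5] post top [ 0.3 80.2]
board -x edge slope rad 0.0075 x at y 40,-40: [-37.4 -36.8]
jig -x edge slope rad 0.0019 x at y 40,-40: [-60.7 -60.5]
a changed frac 0.0
b changed frac 0.0
sd changed frac 0.0
```

```bash
python3 -c "
from cell import arm
print(arm.sign_off(), arm.observe()['clock'])"
```

```text
the job is handed in; nothing more can be done
the job is handed in; nothing more can be done
```

The board is seated on the jig, the latch is fully shut, and I handed the job in at about 23 s; no verdict was reported. I gripped the board by its heatsink and laid it on the plate about 16.5° askew with the notch on the post. Then I swung it about the post under the rail's lip, pressed it home, turned the latch by its knob to the stop, and let go.

**Last checks**
- **Board:** its rail-side edge is about 37.5–38.3 mm from the post line, where more than 36 is needed. An earlier reading against the lip gave 38.4–39.3 mm. It is in line with the jig within about 0.006 rad.
- **Contact:** at the rail, 12 N more push moved the board only 0.4 mm. At the latch stop, 12 N more moved the knob only 0.3 mm.
- **Latch:** the knob measures at jig (-46.0, -64.3) mm, against (-46, -64) when shut.
- **Other items:** the modules and screwdriver show no change in the top picture, and the gripper is clear of everything.

**What failed or disagreed**
- **First grasp:** it closed above the heatsink without moving the board. Two views put the fingertips about 11 mm above the reported TCP, not 17 mm beyond it, so I went about 28 mm lower the second time.
- **Cameras:** the top and wrist cameras differed by 3–5 mm in x. I used the wrist camera for all the fits.
- **Heights:** two-view heights mostly came out 1–7 mm below the text's. The text's values matched the known sizes and the contact height.
- **Notch:** I did not measure its final seating exactly. By the measured pose it was about 2 mm from fully home when laid down (limit 7 mm).

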